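# Free a seized transit lock and wedge a sample stage up to its mark

### The job

The sample stage is still held down by its transit lock, and the lock's wing knob has seized: break the knob loose with a firm twist counter-clockwise (seen from above) and turn it on to its stop, so that its dog swings clear of the stage. Then slide the levelling wedge, thin end first, under the stage's front roller until the stage's pointer is level with the mark plate on the gauge post, and let go with the wedge flat on the worktop. Keep the vial standing on the stage and leave the bottle, the beaker and the flask where they are.

Things in the scene. Friction and masses are not known exactly. Their poses are not given: they have to be found in the camera images.
- frame: Fixed grey frame of the stage. Origin on the worktop under the stage; x from the open front to the back plate (at x = 65 mm, 94 mm high), y away from the knob, z up. Side rails 18 mm high from x = -55 mm leave a slot 64 mm wide (|y| < 32 mm), in which the wedge slides on the worktop in +x. Knob pedestal 64 mm across, 36 mm high, at x 0, y -86 mm. Gauge post at x -5, y 66 mm. Its place and yaw vary.
- roller_centre (a point): Middle of the axis of the steel roller (12 mm diameter, 84 mm long, along the frame's y) under the stage's front edge, at x = -60 mm in the frame, axis 26 mm up when the stage is down; it rises with the stage. The cheeks beside it reach out to x = -69 mm.
- lock_knob (a joint): Angle of the lock knob, rad: 0 as found (dog over the stage's edge), grows counter-clockwise seen from above, stop at 2.1. Seized: takes about 0.25 N m to break loose, which fades over the first 0.3 rad; from 0.6 rad on it turns freely (0.02 N m) and stays where it is left. The stage cannot rise while the dog is over it.
- knob_grip (a point): Centre of the knob's black wing grip, on its upright axis, 70 mm above the worktop. Wing: 14 mm thick along this point's x, 54 mm long along its y, 56 to 84 mm above the worktop; the point turns with the knob, z up, and its axes are the frame's at angle 0. Below: hub 26 mm across (48 to 58 mm up) and steel dog, 18 mm wide, 37 to 44 mm up, reaching 52 mm from the axis along y.
- stage (a joint): Rise of the stage, m: 0 down, at most 0.020. The stage is an aluminium plate 106 x 98 mm, top 36 mm above the worktop when down, x = -50 to 56 mm in the frame; it moves only straight up and down, weighs about 0.5 kg and lies down by its weight.
- stage_pointer (a point): Tip of the stage's black pointer blade (3 mm thick, 10 mm wide) beside the gauge post; 88.75 mm above the worktop when the stage is down; rises with the stage.
- mark_line (a point): Centre of the mark: a black plate 13 x 13 x 6 mm clamped on the gauge post. The pointer must end level with it. Its height varies (7 to 13 mm above the pointer's lowest position). Axes as the frame's.
- wedge_grip (a point): Grip centre of the loose steel wedge (135 x 36 mm, about 0.3 kg), 21 mm above its underside; x points to the thin end, z up. Rear block 36 mm wide, 42 mm high, from 20 mm behind to 25 mm ahead of this point; from there the top slopes straight from 36.5 mm height to 5 mm at the thin end, 115 mm ahead (slope 0.35). Stays put under the stage when let go. Place and yaw vary.
- wedge_tip (a point): Middle of the lower edge of the wedge's thin end, at the wedge's underside, 115 mm in front of the grip centre and 21 mm lower.
- vial: Sample vial, 27 mm across, 68 mm high, standing loose in a low black collar on the stage (at x = 12, y = 8 mm in the frame); origin at its underside, z its axis. Must stay upright.
- bottle: Bystander: square white bottle, 54 x 54 x 103 mm, origin at its underside.
- beaker: Bystander: glass beaker, 55 mm across, 71 mm high, origin at its underside. It and the bottle may be in each other's place.
- flask: Bystander: round flask with a long neck, 62 mm across, 138 mm high, origin at its underside. Around the work stand, fixed: a computer tower 0.4 m high on the left (about x > 0.45, y > 0.12 m), a monitor behind (about x > 0.70 m), a tall extractor cabinet on the right (about y < -0.38 m at x = 0.5 m, farther off behind). Keep the arm and wrist clear of them.
There are look-alikes about, which are no part of the job. There is more than one size of the vial; the job needs the middle-sized.

How it is judged:
By the outcome, as a careful person would: the job done as asked, in the order asked, and still so for the second after the job is handed in, with the robot touching nothing.
It also fails if it takes over 64 s, if anything falls off the work surface, if the arm or the gripper's body presses on something with over 40 N, if the wrist force passes 120 N, or if a joint passes its speed limit or range.

### The arm

A 7-joint arm with a two-finger parallel gripper is mounted at the origin on a cart in front of the work surface, level with it; the furniture and walls round the work are solid. World frame = base frame: x ahead of the robot, y to its left, z up, the work surface at z = 0. Lengths are in m, angles in rad, forces in N, time in s.
With the tool pointing down it reaches from about 0.35 to 0.9 m from the base axis. Payload 8.1 kg.
Tool frame: the origin (TCP) lies at the very end of the fingers, on their centre line; the grasp point (between the pads) lies 19 mm behind it; y points along the fingers, x is the direction in which the jaws open and shut, and the axes are right-handed (so a half turn about y gives the same grasp; the last joint's range is limited). The gripper opens to 85 mm and grips with 20 to 120 N. Pads are 22 mm wide; open, the fingers measure 114 mm over their backs; the gripper's body (76 mm by 85 mm) begins 54 mm behind the grasp point. The pads swing forward as they close: fully open they stand 13 mm farther back than shut.
Start: joints at [-1.339, 0.434, 0.025, 1.573, -0.012, 1.134, -0.075], TCP at [0.205, 0.59, 0.231] pointing down, gripper open.
Joint ranges: [-2.62, 2.62], [-0.44, 2.09], [-1.27, 1.32], [0.08, 2.57], [-1.32, 4.46], [0.12, 2], [-2.74, 2.74]. Speed limits (rad/s): [2.22, 2.22, 3.01, 3.01, 3.14, 3.14, 3.14].

### API

Orientations are given as a unit quaternion [x, y, z, w].
In Python, from cell import bot gives the robot as it stands.
- The arm moves only by the shell command python3 -m jog 'ROWS' [OPENING] [FORCE]. ROWS is JSON, a list of rows, each a list of 6 numbers: the shift along the tool's x, y, z in mm, then the turn, a rotation vector about the tool's x, y, z in degrees. A call has 1 to 8 rows; each row is the pose to reach, as a shift and turn from the pose measured when the call began, along the tool's axes at that moment; what a row does not reach only later rows make up. A row lasts 1/12 s, in which the tool goes at most 41.7 mm and 7.16 degrees, less where a joint would pass 70% of its speed; a pose out of reach is approached as far as the arm can. A call with a gripper value outside its range is refused whole. OPENING is the opening, from 0 (shut) to 1 (fully open), set as the call begins (- or left out, the last holds). The fingers move at their own pace and stop on an object; FORCE is the grip in N (left out, the last holds). Time passes only in rows, so rows that repeat a pose let the fingers close. It gives the time, the measured TCP pose, the force and the opening at its end, in the units of the state.
- bot.sense(): the state, without advancing time (a new reading comes with each control period).
- bot.capture(name): name is "side" or "top"; returns a dict with "img" (480x640x3 uint8, red, green, blue), "fx", "fy", "cx", "cy" (pixels), "rvec" (rotation vector, rad) and "tvec" (3), from world to camera coordinates, as OpenCV has them. Camera axes: x right, y down, z forward; pixel columns grow to the right and rows downward; lengths in m; the calibration is good to about 2 mm. A picture is of the moment at which its call begins. There is no depth.
- bot.job_done(): hands the job in, once; it reports no verdict.
The state is a dict: "clock": time; "joint_pos": joint angles; "joint_vel": joint speeds; "joint_efforts": joint torques, N m; "tcp_pos": TCP position; "orientation": TCP orientation; "contact_force": force on the tool from outside, world axes, zero at the start; "torque": the same for the moment, N m; "finger_gap": finger opening in m.
Only numpy, scipy, OpenCV 4.12 (cv2) and the standard library are available. Lean on these libraries where they do the work, as an engineer would, in place of code of your own. Each camera call takes 0.05 s, during which the arm holds its last target.

## Working session

There is one attempt and no reset: what is moved stays moved. The work goes in short steps, Python scripts to look and compute and a shell command to move; the robot and the scene stay as the last step left them, time stands still between calls to the robot, and variables do not carry over. Pictures are saved under pics/ and viewed, and the job is handed in when it is done.

```bash
ls; mkdir -p pics
python3 - <<'E'
from cell import bot
import cv2
print(bot.sense())
for n in("side","top"):
    c=bot.capture(n); cv2.imwrite(f"pics/{n}0.png",c["img"][:,:,::-1])
    print(n,{k:v for k,v in c.items() if k!="img"})
E
```

```text
pics
{'clock': 0.0, 'joint_pos': array([-1.3385713 ,  0.43522424,  0.02498365,  1.57409091, -0.0116046 ,
        1.13399927, -0.07511573]), 'joint_vel': array([-0.00057023,  0.00039585,  0.00067705,  0.00205438, -0.00092297,
        0.00112727,  0.00013081]), 'joint_efforts': array([-1.08381948e-03, -6.70445895e+01,  1.02495521e+00, -3.16223574e+01,
        1.57304085e-02,  1.21277547e-02,  3.80123743e-05]), 'tcp_pos': array([0.20527019, 0.58979763, 0.23052771]), 'orientation': array([ 0.57670809,  0.40924264, -0.41008877, -0.57598216]), 'contact_force': array([-0.08954259,  0.07881287, -0.63363652]), 'torque': array([ 0.00867591,  0.02222924, -0.00404841]), 'finger_gap': 0.0854174708184943}
side {'fx': 620.7205418707536, 'fy': 620.7205418707536, 'cx': 307.60652920751585, 'cy': 231.91864246151695, 'rvec': array([ 0.84494922, -2.80087743,  0.71747467]), 'tvec': array([0.35062551, 0.42437623, 0.89023345])}
top {'fx': 563.43287427291, 'fy': 563.43287427291, 'cx': 314.6918494791769, 'cy': 248.67195093147967, 'rvec': array([ 2.14909487, -2.15675849,  0.0909615 ]), 'tvec': array([-0.14870415,  0.52808741,  1.16591917])}
```

View pics/side0.png

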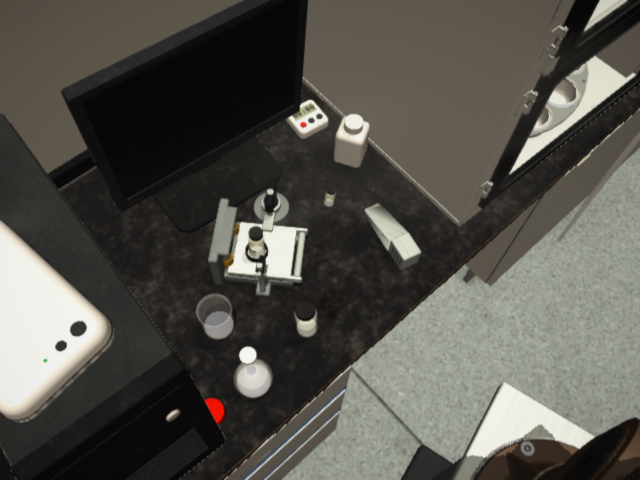

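View pics/top0.png

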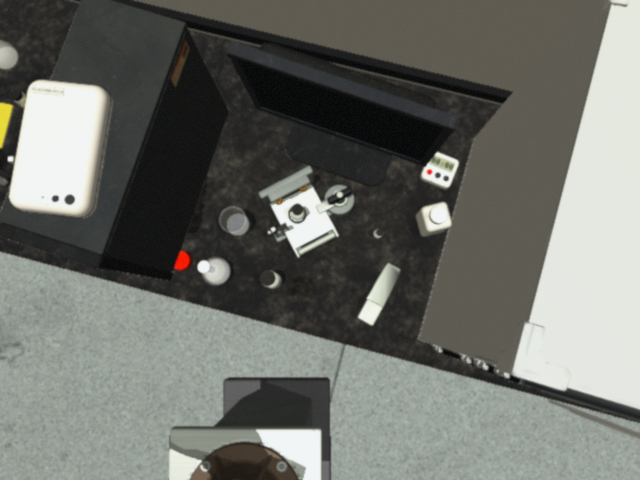

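```bash
cat > h.py <<'E'
import numpy as np, cv2
from cell import bot
from scipy.spatial.transform import Rotation as R
def proj(c,P):
    K=np.array([[c["fx"],0,c["cx"]],[0,c["fy"],c["cy"]],[0,0,1.]])
    return cv2.projectPoints(np.atleast_2d(np.asarray(P,float)),c["rvec"],c["tvec"],K,None)[0].reshape(-1,2)
def ray(c,uv):
    M=R.from_rotvec(c["rvec"]).as_matrix()
    d=M.T@np.array([(uv[0]-c["cx"])/c["fx"],(uv[1]-c["cy"])/c["fy"],1.]); o=-M.T@c["tvec"]
    return o,d
def onz(c,uv,z):
    o,d=ray(c,uv); return o+d*(z-o[2])/d[2]
def tri(c1,a,c2,b):
    o1,d1=ray(c1,a);o2,d2=ray(c2,b)
    A=np.stack([d1,-d2],1); s=np.linalg.lstsq(A,o2-o1,rcond=None)[0]
    p,q=o1+d1*s[0],o2+d2*s[1]; return (p+q)/2,np.linalg.norm(p-q)
def crop(c,x0,y0,w,h,k,name):
    im=cv2.resize(c["img"][y0:y0+h,x0:x0+w,::-1],None,fx=k,fy=k,interpolation=cv2.INTER_CUBIC)
    cv2.imwrite("pics/"+name,im)
E
python3 - <<'E'
from h import *
s=bot.capture("side");t=bot.capture("top")
crop(s,190,180,150,110,5,"s_c.png");crop(t,250,155,120,115,5,"t_c.png")
crop(t,345,255,75,75,8,"t_w.png");crop(s,350,190,80,85,7,"s_w.png")
for c in(s,t): print(proj(c,[[0.205,.59,.23],[0,0,0],[0.5,0,0]]))
for uv in [(288,188),(305,250),(340,208),(234,220),(435,220),(381,293)]: print(uv,onz(t,uv,0))
E
```

```text
[[ 131.55428263 1031.23212312]
 [ 552.08224254  527.81748101]
 [ 266.79837822  341.81254631]]
[[-115.87611984  423.28462287]
 [ 242.8302575   503.87129272]
 [ 245.55757289  263.02631829]]
(288, 188) [ 0.66478589 -0.09159303  0.        ]
(305, 250) [ 0.52775338 -0.12889078  0.        ]
(340, 208) [ 0.61949677 -0.20529655  0.        ]
(234, 220) [0.59447917 0.02642257 0.        ]
(435, 220) [ 0.59172999 -0.41071449  0.        ]
(381, 293) [ 0.43436647 -0.29168915  0.        ]
```

View pics/s_c.png

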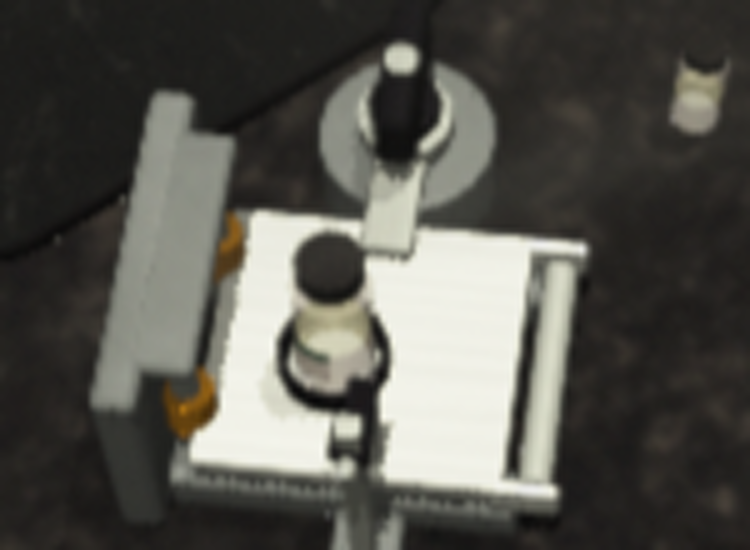

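View pics/t_c.png

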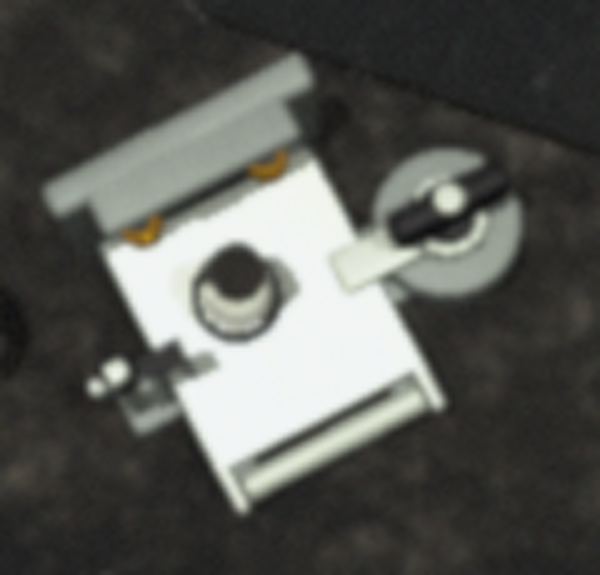

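View pics/t_w.png

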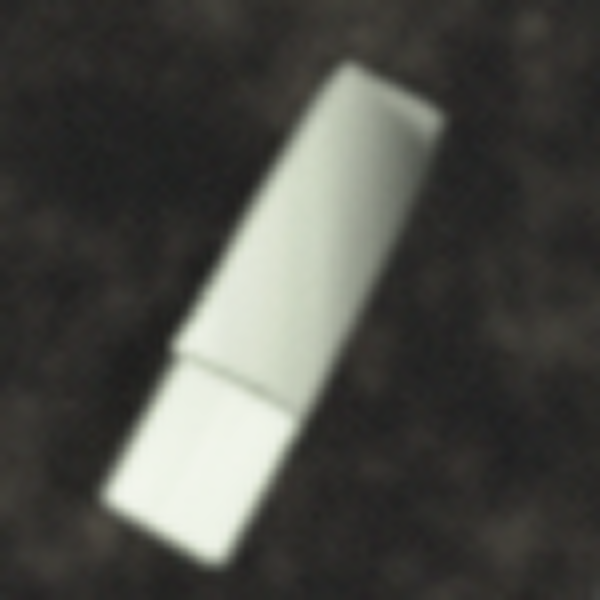

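View pics/s_w.png

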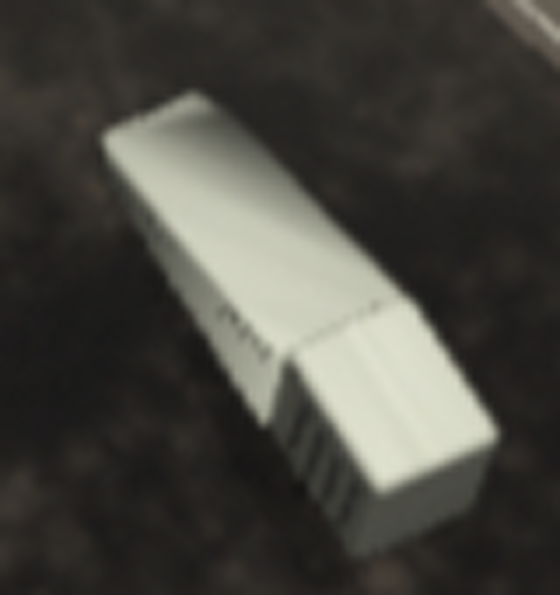

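```bash
cat > fit.py <<'E'
from h import *
from scipy.optimize import least_squares
def fitpose(obs,x0):  # obs: (cam, uv, local xyz)
    def tf(p,q): 
        c,s=np.cos(p[2]),np.sin(p[2]); return [p[0]+c*q[0]-s*q[1],p[1]+s*q[0]+c*q[1],q[2]]
    def f(p): return np.concatenate([proj(c,tf(p,q))[0]-uv for c,uv,q in obs])
    r=least_squares(f,x0,loss="soft_l1"); return r.x,r.fun.reshape(-1,2)
E
python3 - <<'E'
from fit import *
s=bot.capture("side");t=bot.capture("top")
k=lambda U,sc,o:(np.array(U)+.5)/sc-.5+np.array(o)
T=lambda *U:k(U,5,(250,155)); S=lambda *U:k(U,5,(190,180))
a=lambda *q:np.array(q)/1000
obs=[(t,T(447,223),a(0,-86,36)),(t,T(105,250),a(56,49,36)),(t,T(312,155),a(56,-49,36)),(t,T(451,205),a(0,-86,84)),
(t,T(247,487),a(-60,42,26)),(t,T(428,398),a(-60,-42,26)),
(s,S(408,136),a(0,-86,36)),(s,S(250,210),a(56,-49,36)),
(s,S(562,262),a(-60,-42,26)),(s,S(537,485),a(-60,42,26))]
p,r=fitpose(obs,[.6,-.13,.4]); print("frame",p[:2],np.degrees(p[2]));print(r.round(1))
T=lambda *U:k(U,8,(345,255)); S=lambda *U:k(U,7,(350,190))
obs=[(t,T(103,495),a(-20,18,42)),(t,T(220,567),a(-20,-18,42)),(t,T(178,352),a(25,18,42)),(t,T(300,418),a(25,-18,42)),(t,T(350,62),a(115,18,5)),(t,T(445,118),a(115,-18,5)),
(s,S(195,92),a(115,-18,5)),(s,S(103,138),a(115,18,5)),(s,S(290,355),a(25,18,42)),(s,S(405,300),a(25,-18,42)),(s,S(498,435),a(-20,-18,42)),(s,S(383,492),a(-20,18,42))]
p,r=fitpose(obs,[.4,-.3,-.4]); print("wedge",p[:2],np.degrees(p[2]));print(r.round(1))
E
```

```text
frame [ 0.59113179 -0.12624465] 27.165174120855973
[[ 0.1  0.7]
 [-0.1  1.2]
 [-0.5 -0.8]
 [-0.3 -0.4]
 [-0.5  1. ]
 [-1.5  0.7]
 [ 0.5 -2.5]
 [-2.6 -2.5]
 [ 0.5  0.1]
 [-0.1 -1. ]]
wedge [ 0.39058836 -0.26075707] -29.127418480578513
[[-1.6  1.6]
 [-0.9  1.1]
 [-0.6  0.2]
 [-0.5  0.5]
 [-3.2  0. ]
 [-0.2  1.1]
 [ 1.3 -1.5]
 [-2.5 -0.4]
 [-1.1 -2.2]
 [ 0.3 -2.7]
 [ 1.  -1.3]
 [-0.6 -0.7]]
```

```bash
cat > f2.py <<'E'
from fit import *
s=bot.capture("side");t=bot.capture("top")
k=lambda U,sc,o:(np.array(U)+.5)/sc-.5+np.array(o)
T=lambda *U:k(U,5,(250,155)); S=lambda *U:k(U,5,(190,180))
a=lambda *q:np.array(q)/1000
o1=[(t,T(447,223),a(0,-86,36)),(t,T(105,250),a(56,49,36)),(t,T(312,155),a(56,-49,36)),(t,T(451,205),a(0,-86,84)),
(t,T(247,487),a(-60,42,26)),(t,T(428,398),a(-60,-42,26)),
(s,S(408,136),a(0,-86,36)),
(s,S(562,262),a(-60,-42,26)),(s,S(537,485),a(-60,42,26))]
T=lambda *U:k(U,8,(345,255)); S=lambda *U:k(U,7,(350,190))
o2=[(t,T(103,495),a(-20,18,42)),(t,T(220,567),a(-20,-18,42)),(t,T(178,352),a(25,18,42)),(t,T(300,418),a(25,-18,42)),(t,T(350,62),a(115,15,5)),(t,T(445,118),a(115,-15,5)),
(s,S(195,92),a(115,-15,5)),(s,S(103,138),a(115,15,5)),(s,S(290,355),a(25,18,42)),(s,S(405,300),a(25,-18,42)),(s,S(498,435),a(-20,-18,42)),(s,S(383,492),a(-20,18,42))]
def tf(p,q):
    c,s_=np.cos(p[2]),np.sin(p[2]); return [p[0]+c*q[0]-s_*q[1],p[1]+s_*q[0]+c*q[1],q[2]]
def f(P):
    out=[]
    for p,o in((P[:3],o1),(P[3:6],o2)):
        for c,uv,q in o: out+=list(proj(c,tf(p,q))[0]+(P[6:8] if c is s else P[8:10])-uv)
    return np.array(out+list(P[6:10]*1.0))
r=least_squares(f,[.59,-.126,.474,.39,-.26,-.5,0,0,0,0],loss="soft_l1",x_scale=[.01]*6+[1]*4)
P=r.x
print("frame",P[:2],np.degrees(P[2]),"wedge",P[3:5],np.degrees(P[5]),"bias",P[6:]); print(r.fun[:-4].reshape(-1,2).round(1).tolist())
print("knob",tf(P[:3],a(0,-86,70)))
E
python3 f2.py
```

```text
frame [ 0.59111022 -0.12568792] 27.44889046591096 wedge [ 0.3907578  -0.26081448] -29.72196240394601 bias [ 0.04087572  1.24664752  0.77476921 -0.56211537]
[[0.5, -0.1], [0.3, 0.8], [-0.2, -1.4], [0.1, -1.1], [0.2, 0.5], [-0.9, -0.0], [0.1, -1.1], [0.3, 1.4], [-0.1, 0.4], [-0.9, 0.8], [-0.2, 0.5], [0.4, -0.4], [0.4, -0.0], [-0.6, 0.2], [-0.2, 0.1], [0.5, 0.1], [-0.6, -0.2], [-1.1, -1.1], [0.4, -1.5], [1.0, 0.0], [-0.8, 0.4]]
knob [np.float64(0.6307525406701273), np.float64(-0.2020062428623569), np.float64(0.07)]
```

```bash
cat >> h.py <<'E'
def go(pos,yaw,st=None):
    """row for tool-down pose with jaw axis (tool x) at world yaw deg; y tool down"""
    st=st or bot.sense(); R0=R.from_quat(st["orientation"]).as_matrix()
    c,s=np.cos(np.radians(yaw)),np.sin(np.radians(yaw))
    x=np.array([c,s,0]);y=np.array([0,0,-1.]);z=np.cross(x,y)
    Rt=np.stack([x,y,z],1)
    sh=R0.T@(np.array(pos)-st["tcp_pos"])*1000
    rv=R.from_matrix(R0.T@Rt).as_rotvec(degrees=True)
    print("shift",sh.round(1),"turn",rv.round(1),"d",np.linalg.norm(sh).round(0),np.linalg.norm(rv).round(0))
def info():
    st=bot.sense();M=R.from_quat(st["orientation"]).as_matrix()
    print("t %.2f"%st["clock"],"tcp",st["tcp_pos"].round(4),"yaw %.1f"%np.degrees(np.arctan2(M[1,0],M[0,0])),"down",M[:,1].round(3),"F",st["contact_force"].round(1),"T",st["torque"].round(2),"gap %.4f"%st["finger_gap"],"q",st["joint_pos"].round(2))
E
python3 - <<'E'
from h import *
info()
go([.33,.25,.30],-40);go([.33,.25,.30],140)
E
```

```text
t 0.40 tcp [0.2054 0.5902 0.2312] yaw 70.8 down [-0. -0. -1.] F [ 0.3 -0.1 -0.9] T [0.01 0.02 0.  ] gap 0.0853 q [-1.34  0.43  0.02  1.57 -0.01  1.13 -0.08]
shift [-280.4  -68.7 -229.5] turn [  0.  110.8  -0. ] d 369.0 111.0
shift [-280.4  -68.7 -229.5] turn [ -0.  -69.2  -0. ] d 369.0 69.0
```

```bash
python3 -m jog '[[-35,-8,-29,0,7,0],[-70,-17,-57,0,14,0],[-105,-25,-86,0,21,0],[-140,-34,-114,0,28,0],[-175,-43,-143,0,35,0],[-210,-51,-172,0,42,0],[-245,-60,-200,0,49,0],[-280,-69,-229,0,56,0]]'
python3 - <<'E'
from h import *
info();go([.42,-.08,.28],-60)
E
```

```text
clock: 1.07
tcp_pos: [0.318, 0.2807, 0.294]
orientation: [-0.701, -0.089, 0.089, 0.702]
contact_force: [0.8, 0.3, -0.9]
finger_gap: 0.0855
t 1.07 tcp [0.318  0.2807 0.294 ] yaw 14.5 down [-0.  0. -1.] F [ 0.8  0.3 -0.9] T [ 0.   -0.08 -0.05] gap 0.0855 q [-1.13  0.03  0.3   1.95 -0.01  1.16 -0.58]
shift [   8.6   13.8 -374.8] turn [-0.  74.5 -0. ] d 375.0 74.0
```

```bash
python3 -m jog '[[1,2,-40,0,7,0],[2,4,-80,0,14,0],[3,6,-120,0,21,0],[4,8,-160,0,28,0],[6,10,-200,0,35,0],[7,12,-240,0,42,0],[8,13,-280,0,49,0],[8,14,-320,0,56,0]]'
python3 - <<'E'
from h import *
info();go([.55,-.18,.25],-110)
E
```

```text
clock: 1.73
tcp_pos: [0.4059, -0.0291, 0.2802]
orientation: [-0.66, 0.252, -0.253, 0.661]
contact_force: [0.9, 0.2, -0.3]
finger_gap: 0.0852
t 1.73 tcp [ 0.4059 -0.0291  0.2802] yaw -41.9 down [ 0.001  0.001 -1.   ] F [ 0.9  0.2 -0.3] T [ 0.01 -0.06 -0.05] gap 0.0852 q [-0.74 -0.01  0.69  2.02  0.01  1.13 -0.78]
shift [208.1  30.1 -16.3] turn [-0.1 68.1 -0.1] d 211.0 68.0
```

```bash
python3 -m jog '[[26,4,-2,0,7,0],[52,8,-4,0,14,0],[78,11,-6,0,21,0],[104,15,-8,0,28,0],[130,19,-10,0,35,0],[156,23,-12,0,42,0],[182,27,-14,0,49,0],[208,30,-16,0,56,0]]'
python3 - <<'E'
from h import *
info();go([.6308,-.202,.20],-152.6)
E
```

```text
clock: 2.4
tcp_pos: [0.551, -0.1805, 0.2496]
orientation: [-0.463, 0.534, -0.534, 0.464]
contact_force: [-0.2, 0.7, 0.4]
finger_gap: 0.0852
t 2.40 tcp [ 0.551  -0.1805  0.2496] yaw -98.2 down [ 0.001  0.002 -1.   ] F [-0.2  0.7  0.4] T [-0.05  0.02 -0.02] gap 0.0852 q [-0.41  0.45  0.92  1.71 -0.39  1.17 -1.09]
shift [10.  49.7 82. ] turn [ 0.  54.4 -0.1] d 96.0 54.0
```

```bash
python3 -m jog '[[1,6,10,0,7,0],[3,12,20,0,14,0],[4,19,31,0,21,0],[5,25,41,0,28,0],[6,31,51,0,35,0],[8,37,61,0,42,0],[9,43,72,0,49,0],[10,50,82,0,54,0]]'
python3 - <<'E'
from h import *
info();go([.6308,-.202,.13],-152.6)
s=bot.capture("side");t=bot.capture("top")
crop(s,190,130,160,120,5,"s1.png");crop(t,270,130,140,110,5,"t1.png")
E
```

```text
clock: 3.07
tcp_pos: [0.6316, -0.2019, 0.1993]
orientation: [-0.168, 0.687, -0.686, 0.169]
contact_force: [0.1, -0.3, 0.9]
finger_gap: 0.0853
t 3.07 tcp [ 0.6316 -0.2019  0.1993] yaw -152.5 down [ 0.001  0.001 -1.   ] F [ 0.1 -0.3  0.9] T [-0.03 -0.02  0.02] gap 0.0853 q [-0.38  0.73  1.08  1.57 -0.67  1.26 -1.85]
shift [ 0.9 69.3 -0.2] turn [ 0.   0.1 -0.1] d 69.0 0.0
```

View pics/s1.png

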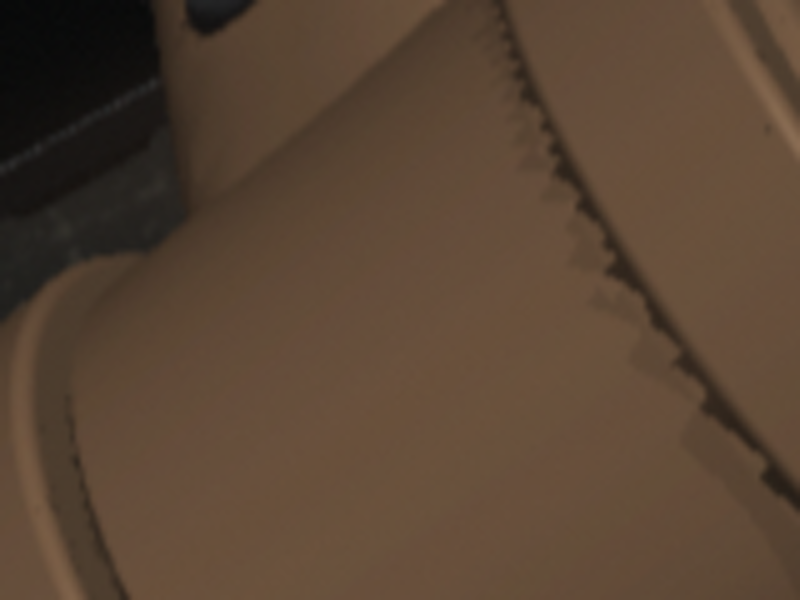

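View pics/t1.png

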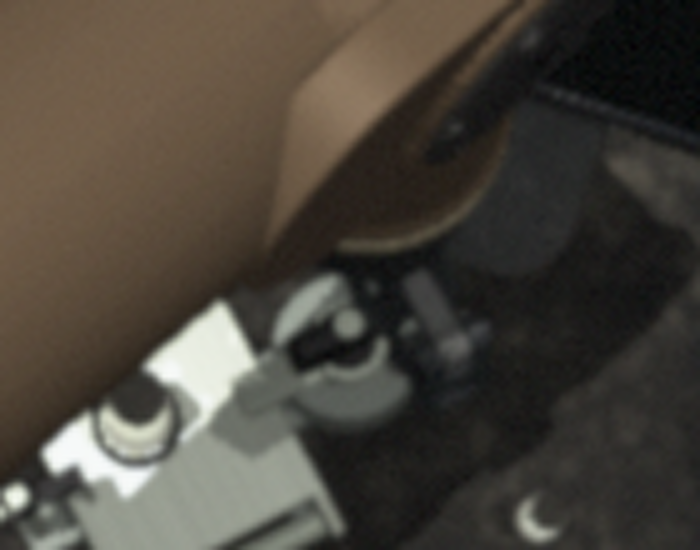

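Run:
```python
from h import *
for n in("side","top"):
    c=bot.capture(n); cv2.imwrite(f"pics/{n}1f.png",c["img"][:,:,::-1])
```

```text
(no output)
```

View pics/side1f.png

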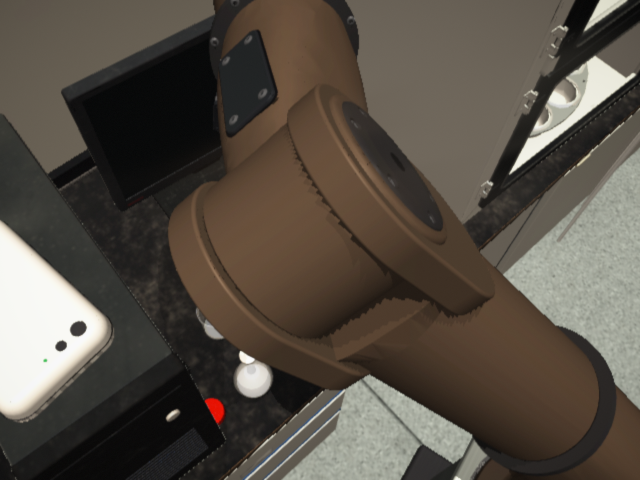

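View pics/top1f.png

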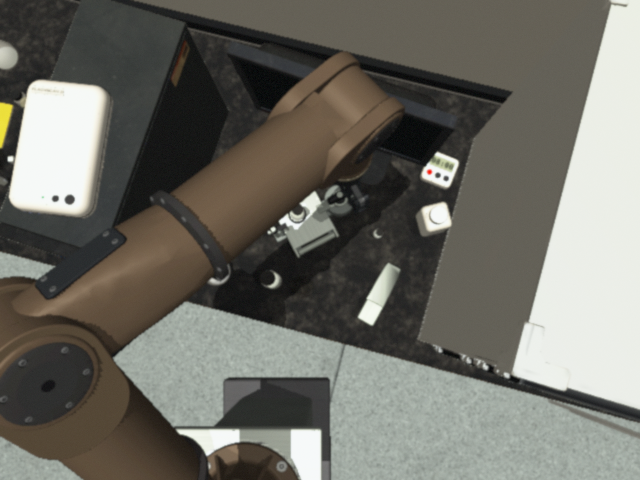

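Run:
```python
from h import *
s=bot.capture("side");t=bot.capture("top")
print(tri(t,(187,237),s,(550,410)))
print(tri(t,(380,135),s,(393,165)))
for z in(.3,.4,.5,.6): print(z,onz(t,(50,385),z),onz(t,(187,237),z),onz(t,(240,105),z))
print(onz(t,(226,115),.4),onz(t,(105,265),.4),onz(t,(188,25),.4))
```

```text
(array([0.33795063, 0.03551096, 0.64040252]), np.float64(0.3036581817379221))
(array([ 0.55082645, -0.24320603,  0.32581239]), np.float64(0.24630385981389785))
0.3 [0.27923665 0.2683605  0.3       ] [0.51779897 0.05237944 0.3       ] [ 0.74134461 -0.03225876  0.3       ]
0.4 [0.29212222 0.21916942 0.4       ] [0.50454235 0.02685605 0.4       ] [ 0.70359136 -0.04850731  0.4       ]
0.5 [0.30500779 0.16997834 0.5       ] [0.49128573 0.00133266 0.5       ] [ 0.66583811 -0.06475586  0.5       ]
0.6 [0.31789337 0.12078726 0.6       ] [ 0.47802911 -0.02419074  0.6       ] [ 0.62808485 -0.08100441  0.6       ]
[ 0.68834461 -0.02766843  0.4       ] [0.46396058 0.14642766 0.4       ] [0.83099706 0.03276731 0.4       ]
```

```bash
cat > fk.py <<'E'
import numpy as np, itertools
from scipy.spatial.transform import Rotation as R
from scipy.optimize import least_squares
from h import bot
D=[([-1.339,.434,.025,1.573,-.012,1.134,-.075],[.2053,.5899,.2309],70.8),
([-1.13,.03,.3,1.95,-.01,1.16,-.58],[.318,.2807,.294],14.5),
([-.74,-.01,.69,2.02,.01,1.13,-.78],[.4059,-.0291,.2802],-41.9),
([-.41,.45,.92,1.71,-.39,1.17,-1.09],[.551,-.1805,.2496],-98.2)]
st=bot.sense(); D.append((list(st["joint_pos"]),list(st["tcp_pos"]),-152.5))
def fk(q,p,sg):
    h,a1,y1,L1,y2,L2,y3,L3,a3,e=p[:10]
    rz=lambda a:R.from_euler('z',a).as_matrix(); ry=lambda a:R.from_euler('y',a).as_matrix()
    M=rz(-q[0]); o=np.array([0,0,h]); pts=[o]
    o=o+M@[a1,y1,0]; M=M@ry(q[1]); pts.append(o)
    M=M@rz(sg[0]*q[2]); o=o+M@[e,y2,L1]; pts.append(o)
    M=M@ry(q[3]); M=M@rz(sg[1]*q[4]); o=o+M@[0,y3,L2]; pts.append(o)
    M=M@ry(q[5]); M=M@rz(sg[2]*q[6]); o=o+M@[a3,0,L3]; pts.append(o)
    return np.array(pts),M
def fit(sg):
    def f(p):
        out=[]
        for q,x,yaw in D:
            P,M=fk(q,p,sg); out+=list((P[-1]-x)*100); out+=list((M[:,2]-[0,0,-1])*20)
            v=M[:,0]; y=np.radians(yaw+p[10]*57.3); out+=list((v[:2]-[np.cos(y),np.sin(y)])*20)
        return np.array(out+list(p[:10]*.02))
    return min((least_squares(f,[.3,.05,.0,.4,.0,.4,-.0,.3,.0,0,y0]) for y0 in(0,3.1)),key=lambda r:r.cost)
if __name__=="__main__":
  for sg in itertools.product([1,-1],repeat=3):
    r=fit(sg); print(sg,r.cost.round(2),r.x.round(3))
E
python3 fk.py
```

```text
(1, 1, 1) 1826.69 [ 1.947  0.629 -0.512  0.353  0.053 -0.123  0.398  2.066  0.082  0.048
 -2.42 ]
(1, 1, -1) 707.05 [-0.422  0.672 -0.437  0.37   0.075 -0.219  0.271 -0.245  0.039  0.039
  4.46 ]
(1, -1, 1) 1776.91 [-0.253  0.646 -0.469  0.405  0.671 -0.19  -0.264 -0.055  0.058  0.051
  5.437]
(1, -1, -1) 778.54 [-0.294  0.68  -0.395  0.456  0.658 -0.284 -0.338 -0.008  0.014  0.038
  4.126]
(-1, 1, 1) 1277.97 [-0.093 -0.004 -0.032  0.554 -0.014  0.432 -0.005 -0.004 -0.     0.002
 -1.952]
(-1, 1, -1) 504.91 [-9.000e-02 -5.000e-03 -2.500e-02  5.490e-01 -1.900e-02  4.400e-01
 -8.000e-03 -9.000e-03  5.000e-03  3.000e-03 -3.015e+00]
(-1, -1, 1) 1057.65 [ 2.300e-02 -4.000e-03 -3.400e-02  5.580e-01 -1.900e-02  4.290e-01
  1.000e-03  1.170e-01 -2.000e-03  1.000e-03 -1.557e+00]
(-1, -1, -1) 0.16 [ 1.360e-01 -1.000e-03 -3.200e-02  5.570e-01 -1.900e-02  4.310e-01
 -2.000e-03  2.280e-01  2.000e-03  2.000e-03 -3.138e+00]
```

```bash
cat > sim.py <<'E'
from fk import *
SG=(-1,-1,-1)
P=fit(SG).x
OFF=np.degrees(P[10])
def pose(q):
    pts,M=fk(q,P,SG); return pts,M
def tgtM(yaw):
    a=np.radians(yaw)+P[10]; x=np.array([np.cos(a),np.sin(a),0]);z=np.array([0,0,-1.]);return np.stack([x,np.cross(z,x),z],1)
def err(q,pos,M):
    pts,m=pose(q); return np.r_[pts[-1]-pos,R.from_matrix(M@m.T).as_rotvec()*.3]
def step(q,pos,yaw):
    q=np.array(q,float);M=tgtM(yaw)
    for _ in range(6):
        e=err(q,pos,M); J=np.stack([(err(q+1e-5*np.eye(7)[i],pos,M)-e)/1e-5 for i in range(7)],1)
        q=q-np.linalg.pinv(J)@e
    return q
def rep(q):
    pts,_=pose(q); print(np.round(q,2),"elbow",pts[2].round(3),"wrist",pts[3].round(3),"tcp",pts[4].round(3))
E
python3 - <<'E'
from sim import *
q=st["joint_pos"]; rep(q)
# validate against history: rerun from start
qq=np.array(D[0][0]);
for (a,b) in zip(D[:-1],D[1:]):
    for k in np.linspace(0,1,9)[1:]: qq=step(qq,np.array(a[1])*(1-k)+np.array(b[1])*k,a[2]*(1-k)+b[2]*k)
    print("pred");rep(qq)
for z in np.linspace(.2,.063,8)[1:]: q=step(q,[.6308,-.202,z],-152.5)
rep(q)
for y in np.arange(-152.5,-30,6): q=step(q,[.6308,-.202,.063],y)
rep(q)
E
```

```text
[-0.38  0.73  1.08  1.57 -0.67  1.26 -1.84] elbow [0.347 0.093 0.563] wrist [ 0.627 -0.205  0.429] tcp [ 0.629 -0.204  0.201]
pred
[-1.14  0.03  0.3   1.95 -0.01  1.16 -0.57] elbow [ 0.051 -0.009  0.693] wrist [0.32  0.281 0.522] tcp [0.318 0.281 0.294]
pred
[-0.74 -0.01  0.7   2.02  0.01  1.13 -0.78] elbow [ 0.018 -0.047  0.693] wrist [ 0.407 -0.03   0.509] tcp [ 0.406 -0.029  0.28 ]
pred
[-0.41  0.45  0.92  1.71 -0.38  1.18 -1.09] elbow [0.228 0.05  0.643] wrist [ 0.551 -0.182  0.478] tcp [ 0.551 -0.18   0.25 ]
pred
[-0.38  0.73  1.08  1.57 -0.67  1.26 -1.85] elbow [0.348 0.094 0.562] wrist [ 0.629 -0.203  0.429] tcp [ 0.63  -0.202  0.2  ]
[-0.33  0.86  0.96  1.69 -0.81  1.04 -1.75] elbow [0.404 0.091 0.51 ] wrist [ 0.629 -0.203  0.291] tcp [ 0.631 -0.202  0.063]
[-0.04  0.69  0.42  1.66 -0.35  0.87 -0.04] elbow [ 0.35  -0.036  0.57 ] wrist [ 0.632 -0.203  0.291] tcp [ 0.631 -0.202  0.063]
```

Run:
```python
from h import *
s=bot.capture("side");t=bot.capture("top")
for a,b in (((228,45),(65,92)),((255,105),(125,205)),((422,163),(303,80)),((453,125),(305,0))): print(tri(t,a,s,b))
print(proj(t,[[.627,-.205,.429],[.627,-.205,.35]]))
for z in(.35,.43,.5):print(onz(t,(350,55),z),onz(t,(402,105),z))
```

```text
(array([ 0.80344883, -0.02724537,  0.38675158]), np.float64(0.0024052769498694297))
(array([ 0.80914203, -0.0339375 ,  0.10458637]), np.float64(0.011567738884623481))
(array([ 0.66549345, -0.3526668 ,  0.1962108 ]), np.float64(0.0016130578756205637))
(array([ 0.68748896, -0.38216085,  0.3306846 ]), np.float64(0.01026413484983751))
[[345.51337575 148.27613857]
 [344.05644199 162.74196874]]
[ 0.80315026 -0.2158771   0.35      ] [ 0.71945414 -0.29711511  0.35      ]
[ 0.76546458 -0.21259929  0.43      ] [ 0.68953106 -0.28630269  0.43      ]
[ 0.7324896  -0.20973122  0.5       ] [ 0.66334837 -0.27684181  0.5       ]
```

```bash
cat >> h.py <<'E'
def ori(yaw,tilt=0):
    """jaw axis horizontal at yaw; tool back leans by tilt deg toward azimuth yaw-90 (tilt>0)"""
    a=np.radians(yaw);b=np.radians(tilt)
    x=np.array([np.cos(a),np.sin(a),0]);w=np.array([np.sin(a),-np.cos(a),0])
    y=-(np.array([0,0,1.])*np.cos(b)+w*np.sin(b));return np.stack([x,y,np.cross(x,y)],1)
def rowto(pos,Rt,st=None):
    st=st or bot.sense(); R0=R.from_quat(st["orientation"]).as_matrix()
    sh=R0.T@(np.array(pos)-st["tcp_pos"])*1000; rv=R.from_matrix(R0.T@Rt).as_rotvec(degrees=True)
    print("shift",sh.round(1),"turn",rv.round(1),"d",np.linalg.norm(sh).round(0),np.linalg.norm(rv).round(0))
E
cat >> sim.py <<'E'
def stepM(q,pos,Rt):  # Rt tool frame in task convention (x jaw,y fingers)
    # model M: z=fingers, x = jaw rotated by P[10]
    x=np.cos(P[10])*Rt[:,0]+np.sin(P[10])*np.cross(Rt[:,1]*-1,Rt[:,0]); z=Rt[:,1]; M=np.stack([x,np.cross(z,x),z],1)
    q=np.array(q,float)
    for _ in range(6):
        e=err(q,pos,M); J=np.stack([(err(q+1e-5*np.eye(7)[i],pos,M)-e)/1e-5 for i in range(7)],1)
        q=q-np.linalg.pinv(J)@e
    return q
E
python3 - <<'E'
from sim import *
from h import ori,rowto
q=st["joint_pos"];K=[.6308,-.202]
for tau in(20,):
  for k in np.linspace(0,1,9)[1:]: q=stepM(q,[*K,.2-.07*k],ori(-152.6,tau*k))
  rep(q)
  for z in np.linspace(.13,.066,5)[1:]: q=stepM(q,[*K,z],ori(-152.6,tau))
  rep(q)
  for y in np.arange(-152.6,-30,6): q=stepM(q,[*K,.066],ori(y,tau)); 
  rep(q)
rowto([*K,.13],ori(-152.6,20))
E
```

```text
[-0.57  0.8   1.15  1.82 -0.72  0.76 -1.84] elbow [0.345 0.175 0.573] wrist [ 0.588 -0.123  0.378] tcp [ 0.631 -0.202  0.13 ]
[-0.52  0.85  1.05  1.86 -0.8   0.65 -1.8 ] elbow [0.374 0.167 0.551] wrist [ 0.588 -0.123  0.314] tcp [ 0.631 -0.202  0.066]
[ 0.34  0.65  0.04  1.69 -0.52  0.8   0.17] elbow [ 0.3   -0.159  0.615] wrist [ 0.584 -0.279  0.314] tcp [ 0.631 -0.202  0.066]
shift [-0.1 70.4  0.2] turn [20.   0.5 -0.2] d 70.0 20.0
```

```bash
python3 -m jog '[[0,9,0,2.5,0,0],[0,18,0,5,0,0],[0,27,0,7.5,0,0],[0,36,0,10,0,0],[0,45,0,12.5,0,0],[0,54,0,15,0,0],[0,62,0,17.5,0,0],[0,70,0,20,0.5,-0.2]]' 1 60
python3 - <<'E'
from h import *
info()
st=bot.sense();Rm=R.from_quat(st["orientation"]).as_matrix();print(Rm.round(3).tolist())
rowto([.6308,-.202,.09],ori(-152.6,20))
s=bot.capture("side");t=bot.capture("top")
crop(s,190,100,160,120,5,"s2.png");crop(t,270,130,140,110,5,"t2.png")
print(proj(t,[.6308,-.202,.084]),proj(s,[.6308,-.202,.084]))
E
```

```text
clock: 4.13
tcp_pos: [0.6304, -0.2018, 0.1308]
orientation: [0.135, -0.557, 0.796, -0.195]
contact_force: [-0.0, 0.8, -1.0]
finger_gap: 0.0855
t 4.13 tcp [ 0.6304 -0.2018  0.1308] yaw -152.6 down [ 0.16  -0.304 -0.939] F [-0.   0.8 -1. ] T [0.34 0.18 0.01] gap 0.0855 q [-0.65  0.78  1.17  1.88 -0.72  0.73 -1.87]
[[-0.888, 0.16, 0.432], [-0.461, -0.304, -0.834], [-0.002, -0.939, 0.343]]
shift [ -0.2  38.5 -13.7] turn [-0.1 -0.  -0.1] d 41.0 0.0
[[339.12928984 195.05275384]] [[270.16168671 189.94269041]]
```

View pics/t2.png

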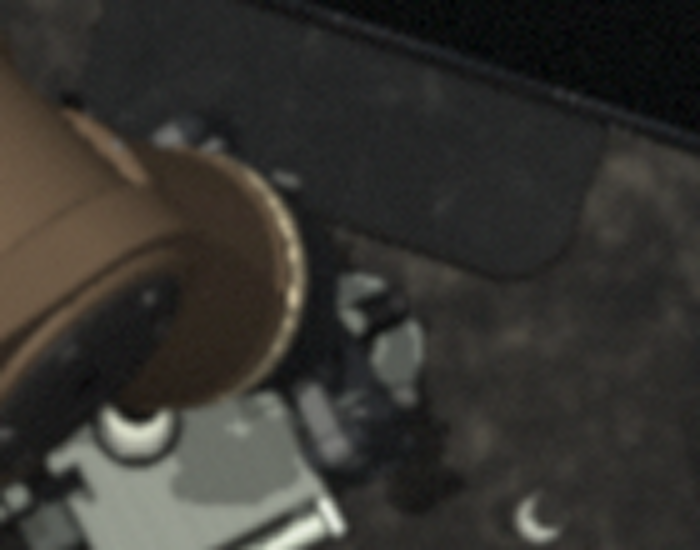

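View pics/s2.png

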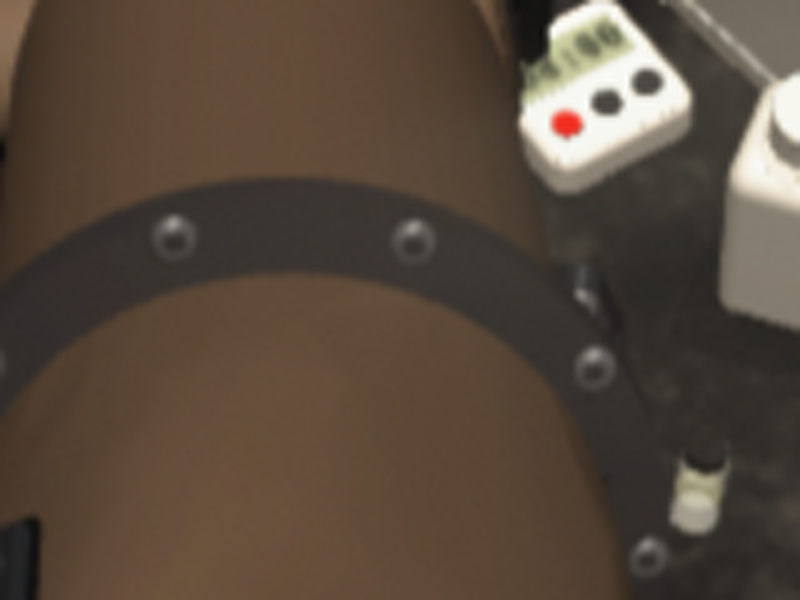

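```bash
python3 -m jog '[[0,15,-5,0,0,0],[0,30,-10,0,0,0],[0,45,-16,0,0,0],[0,61,-22,0,0,0],[0,61,-22,0,0,0],[0,61,-22,0,0,0]]' 1 40
python3 - <<'E'
from h import *
info()
rowto([.6308,-.202,.066],ori(-152.6,20))
t=bot.capture("top")
crop(t,290,140,110,85,7,"t3.png")
E
```

```text
clock: 4.73
tcp_pos: [0.6295, -0.1997, 0.0643]
orientation: [0.137, -0.559, 0.794, -0.194]
contact_force: [0.5, -0.3, 1.0]
finger_gap: 0.0856
t 4.73 tcp [ 0.6295 -0.1997  0.0643] yaw -152.5 down [ 0.155 -0.3   -0.941] F [ 0.5 -0.3  1. ] T [0.25 0.18 0.01] gap 0.0856 q [-0.59  0.84  1.05  1.93 -0.81  0.61 -1.82]
shift [-0.  -0.7  3.1] turn [0.3 0.2 0. ] d 3.0 0.0
```

View pics/t3.png

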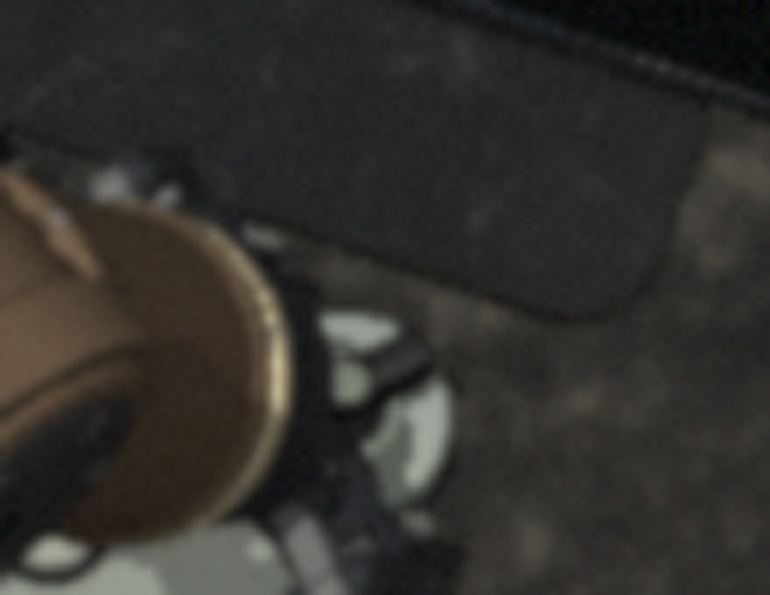

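```bash
python3 -m jog '[[0,-0.7,3,0,0,0],[0,-0.7,3,0,0,0],[0,-0.7,3,0,0,0],[0,-0.7,3,0,0,0],[0,-0.7,3,0,0,0],[0,-0.7,3,0,0,0],[0,-0.7,3,0,0,0],[0,-0.7,3,0,0,0]]' 0 40
python3 -c "
from h import *
info()"
```

```text
clock: 5.45
tcp_pos: [0.6315, -0.2019, 0.0669]
orientation: [0.137, -0.558, 0.795, -0.195]
contact_force: [-1.6, 3.0, 6.0]
finger_gap: 0.0128
t 5.45 tcp [ 0.6315 -0.2019  0.0669] yaw -152.4 down [ 0.157 -0.3   -0.941] F [-1.6  3.   6. ] T [0.61 0.21 0.02] gap 0.0128 q [-0.58  0.83  1.05  1.92 -0.8   0.62 -1.82]
```

```bash
python3 -m jog '[[0,0,0,0,0,0],[0,0,0,0,0,0],[0,0,0,0,-4.7,1.7],[0,0,0,0,-9.4,3.4],[0,0,0,0,-14.1,5.1],[0,0,0,0,-18.8,6.8],[0,0,0,0,-23.5,8.6],[0,0,0,0,-28.2,10.3]]' 0 90
python3 -c "
from h import *
info();rowto([.6308,-.202,.0665],ori(-72.6,20))"
```

```text
clock: 6.12
tcp_pos: [0.6315, -0.2017, 0.0672]
orientation: [0.277, -0.503, 0.716, -0.397]
contact_force: [2.9, 0.4, -6.2]
finger_gap: 0.0121
t 6.12 tcp [ 0.6315 -0.2017  0.0672] yaw -122.1 down [ 0.289 -0.179 -0.94 ] F [ 2.9  0.4 -6.2] T [0.33 0.35 0.09] gap 0.0121 q [-0.34  0.63  0.71  2.   -0.78  0.4  -1.23]
shift [ 0.6  0.5 -0.7] turn [  0.  -46.6  16.8] d 1.0 50.0
```

Run:
```python
from sim import *
from h import ori
q=st["joint_pos"];p=st["tcp_pos"]
for i,y in enumerate(np.arange(-122.1,-28,6)):
    q=stepM(q,p,ori(y,20))
    if i%3==0: print(y);rep(q)
```

```text
-122.1
[-0.33  0.62  0.69  2.   -0.74  0.39 -1.17] elbow [0.31  0.054 0.739] wrist [ 0.522 -0.139  0.416] tcp [ 0.632 -0.202  0.067]
-104.1
[-0.09  0.56  0.45  2.   -0.72  0.36 -0.81] elbow [ 0.289 -0.024  0.756] wrist [ 0.508 -0.176  0.416] tcp [ 0.632 -0.202  0.067]
-86.1
[ 0.13  0.54  0.24  1.96 -0.68  0.41 -0.48] elbow [ 0.274 -0.086  0.757] wrist [ 0.506 -0.216  0.416] tcp [ 0.632 -0.202  0.067]
-68.1
[ 0.29  0.56  0.11  1.89 -0.63  0.51 -0.19] elbow [ 0.27  -0.132  0.749] wrist [ 0.516 -0.254  0.416] tcp [ 0.632 -0.202  0.067]
-50.099999999999994
[ 0.39  0.6   0.02  1.8  -0.55  0.65  0.06] elbow [ 0.274 -0.166  0.736] wrist [ 0.538 -0.287  0.416] tcp [ 0.632 -0.202  0.067]
-32.099999999999994
[ 0.45  0.65 -0.04  1.69 -0.45  0.8   0.28] elbow [ 0.284 -0.192  0.718] wrist [ 0.569 -0.311  0.416] tcp [ 0.632 -0.202  0.067]
```

```bash
python3 -m jog '[[0,0,0,0,-5.8,2.1],[0,0,0,0,-11.7,4.2],[0,0,0,0,-17.5,6.3],[0,0,0,0,-23.4,8.4],[0,0,0,0,-29.2,10.5],[0,0,0,0,-35,12.6],[0,0,0,0,-40.9,14.7],[0,0,0,0,-46.6,16.8]]'
python3 -c "
from h import *
info();rowto([.6308,-.202,.0665],ori(-31,20))"
```

```text
clock: 6.78
tcp_pos: [0.6316, -0.2015, 0.0672]
orientation: [-0.463, 0.339, -0.483, 0.662]
contact_force: [3.6, 1.5, -4.1]
finger_gap: 0.0116
t 6.78 tcp [ 0.6316 -0.2015  0.0672] yaw -72.3 down [ 0.326  0.105 -0.94 ] F [ 3.6  1.5 -4.1] T [ 0.09 -0.08  0.08] gap 0.0116 q [ 0.23  0.56  0.16  1.92 -0.68  0.48 -0.33]
shift [ 0.2  0.3 -1. ] turn [ -0.  -38.8  14.1] d 1.0 41.0
```

```bash
python3 -m jog '[[0,0,0,0,-5.8,2.1],[0,0,0,0,-11.7,4.2],[0,0,0,0,-17.5,6.3],[0,0,0,0,-23.4,8.4],[0,0,0,0,-29.2,10.5],[0,0,0,0,-34,12.3],[0,0,0,0,-37,13.4],[0,0,0,0,-37,13.4]]'
python3 -c "
from h import *
info()"
```

```text
clock: 7.45
tcp_pos: [0.6316, -0.2014, 0.0671]
orientation: [-0.55, 0.162, -0.231, 0.786]
contact_force: [-1.7, 2.2, 6.5]
finger_gap: 0.0117
t 7.45 tcp [ 0.6316 -0.2014  0.0671] yaw -32.7 down [ 0.185  0.289 -0.939] F [-1.7  2.2  6.5] T [0.37 0.44 0.27] gap 0.0117 q [ 0.42  0.65 -0.01  1.71 -0.49  0.79  0.19]
```

```bash
python3 -m jog '[[0,0,0,0,-2,0.7],[0,0,0,0,-4,1.4],[0,0,0,0,-4,1.4]]'
python3 -c "
from h import *
info()"
```

```text
clock: 7.7
tcp_pos: [0.6315, -0.2012, 0.0671]
orientation: [-0.555, 0.141, -0.201, 0.795]
contact_force: [-3.8, 3.2, 7.7]
finger_gap: 0.0118
t 7.70 tcp [ 0.6315 -0.2012  0.0671] yaw -28.5 down [ 0.163  0.303 -0.939] F [-3.8  3.2  7.7] T [ 0.6   0.48 -1.49] gap 0.0118 q [ 0.43  0.67 -0.03  1.68 -0.46  0.82  0.24]
```

```bash
python3 -m jog '[[0,0,0,0,2.8,-1],[0,0,0,0,3,-1],[0,0,0,0,3,-1]]'
python3 -c "
from h import *
info()"
python3 -m jog '[[0,0,0,0,0,0],[0,0,0,0,0,0],[0,0,0,0,0,0],[0,0,0,0,0,0],[0,0,0,0,0,0],[0,-30,0,0,0,0],[0,-65,0,0,0,0],[0,-100,0,0,0,0]]' 1
python3 -c "
from h import *
info()
rowto([.45,-.24,.22],ori(-35,0))"
```

```text
clock: 7.95
tcp_pos: [0.6316, -0.2013, 0.0671]
orientation: [-0.551, 0.157, -0.223, 0.789]
contact_force: [-0.3, 0.8, 1.7]
finger_gap: 0.0115
t 7.95 tcp [ 0.6316 -0.2013  0.0671] yaw -31.6 down [ 0.178  0.294 -0.939] F [-0.3  0.8  1.7] T [-0.08  0.03 -0.46] gap 0.0115 q [ 0.43  0.66 -0.02  1.7  -0.48  0.8   0.2 ]
clock: 8.62
tcp_pos: [0.6129, -0.2305, 0.1614]
orientation: [-0.551, 0.157, -0.222, 0.789]
contact_force: [0.5, -0.3, 0.5]
finger_gap: 0.0857
t 8.62 tcp [ 0.6129 -0.2305  0.1614] yaw -31.5 down [ 0.176  0.295 -0.939] F [ 0.5 -0.3  0.5] T [-0.31  0.11  0.01] gap 0.0857 q [ 0.46  0.55  0.02  1.63 -0.44  0.99  0.17]
shift [-134.1  -86.5  -67.7] turn [-20.1   3.4  -0.8] d 173.0 20.0
```

```bash
python3 -m jog '[[-17,-11,-9,-2.5,0.5,0],[-34,-22,-17,-5,1,0],[-50,-32,-25,-7.5,1.3,0],[-67,-43,-34,-10,1.7,0],[-84,-54,-42,-12.5,2,0],[-100,-65,-50,-15,2.5,0],[-117,-76,-59,-17.5,3,0],[-134,-86,-68,-20,3.4,-0.8]]'
python3 - <<'E'
from h import *
info()
rowto([.391,-.261,.17],ori(-90,0))
rowto([.391,-.261,.17],ori(-119.7,0))
s=bot.capture("side");t=bot.capture("top")
for n,c in(("side",s),("top",t)): cv2.imwrite(f"pics/{n}4f.png",c["img"][:,:,::-1])
E
```

```text
clock: 9.28
tcp_pos: [0.4495, -0.2406, 0.22]
orientation: [0.675, -0.213, 0.213, -0.674]
contact_force: [-0.1, 0.6, 0.1]
finger_gap: 0.0851
t 9.28 tcp [ 0.4495 -0.2406  0.22  ] yaw -35.0 down [-0.    -0.001 -1.   ] F [-0.1  0.6  0.1] T [-0.03 -0.02  0.  ] gap 0.0851 q [ 0.24  0.26  0.18  1.88 -0.05  1.01 -0.17]
shift [-36.1  50.1 -50.2] turn [ 0. 55.  0.] d 80.0 55.0
shift [-36.1  50.1 -50.2] turn [ 0.  84.7  0. ] d 80.0 85.0
```

View pics/side4f.png

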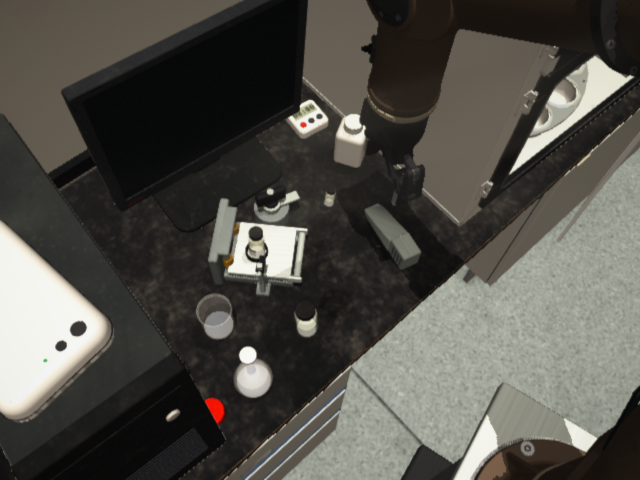

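View pics/top4f.png

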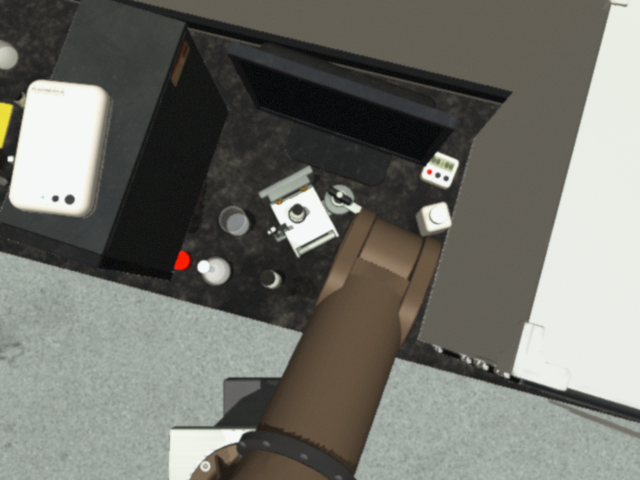

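Run:
```python
from sim import *
from h import ori,onz,bot as b
t=b.capture("top")
for uv in((420,340),(433,277),(445,215)):print(onz(t,uv,0).round(3))
q=st["joint_pos"]
def seg(q,p0,p1,y0,y1,n=10):
    for k in np.linspace(0,1,n+1)[1:]: q=step(q,np.array(p0)*(1-k)+np.array(p1)*k,y0*(1-k)+y1*k)
    rep(q);return q
q=seg(q,[.4495,-.2406,.22],[.391,-.261,.17],-35,-119.7)
q=seg(q,[.391,-.261,.17],[.391,-.261,.006],-119.7,-119.7)
q=seg(q,[.391,-.261,.006],[.422,-.213,.02],-119.7,-62.6)
q=seg(q,[.422,-.213,.006],[.498,-.174,.006],-62.6,-62.6)
```

```text
[ 0.335 -0.373  0.   ]
[ 0.468 -0.403  0.   ]
[ 0.603 -0.433  0.   ]
[ 0.14  0.26  0.41  2.04 -0.13  0.87 -1.21] elbow [ 0.124 -0.063  0.965] wrist [ 0.39  -0.266  0.684] tcp [ 0.391 -0.261  0.17 ]
[ 0.27  0.53  0.28  2.16 -0.31  0.48 -1.05] elbow [ 0.253 -0.116  0.906] wrist [ 0.39  -0.266  0.52 ] tcp [ 0.391 -0.261  0.006]
[ 0.34  0.49  0.03  2.14 -0.03  0.51 -0.46] elbow [ 0.231 -0.129  0.914] wrist [ 0.425 -0.217  0.534] tcp [ 0.422 -0.213  0.02 ]
[ 0.21  0.58  0.04  2.01 -0.04  0.55 -0.57] elbow [ 0.283 -0.107  0.891] wrist [ 0.501 -0.178  0.52 ] tcp [ 0.498 -0.174  0.006]
```

```bash
python3 -m jog '[[-5,6,-6,0,7,0],[-9,13,-13,0,14,0],[-14,19,-19,0,21,0],[-18,25,-25,0,28,0],[-23,31,-31,0,35,0],[-27,38,-38,0,42,0],[-32,44,-44,0,49,0],[-36,50,-50,0,56,0]]'
python3 - <<'E'
from h import *
info()
rowto([.3908,-.2608,.13],ori(-119.7,0))
E
```

```text
clock: 10.1
tcp_pos: [0.3918, -0.2602, 0.1695]
orientation: [-0.494, 0.506, -0.506, 0.495]
contact_force: [0.4, 0.7, -0.0]
finger_gap: 0.0853
t 10.10 tcp [ 0.3918 -0.2602  0.1695] yaw -91.3 down [ 0.001  0.002 -1.   ] F [ 0.4  0.7 -0. ] T [-0.03  0.02 -0.02] gap 0.0853 q [ 0.17  0.26  0.37  2.04 -0.12  0.86 -0.98]
shift [ 0.6 39.5 -1. ] turn [-0.1 28.4 -0.1] d 39.0 28.0
```

```bash
python3 -m jog '[[0,9,0,0,6.5,0],[0,18,0,0,13,0],[0,28,0,0,20,0],[0.6,39,-1,0,26,0],[0.6,39,-1,0,28.4,0],[0.6,39,-1,0,28.4,0]]'
python3 - <<'E'
from h import *
info()
rowto([.3908,-.2608,.006],ori(-119.7,0))
s=bot.capture("side")
crop(s,330,130,130,150,4,"s5.png")
E
```

```text
clock: 10.6
tcp_pos: [0.391, -0.2609, 0.1296]
orientation: [-0.354, 0.612, -0.611, 0.355]
contact_force: [-0.8, -0.7, 0.7]
finger_gap: 0.0853
t 10.60 tcp [ 0.391  -0.2609  0.1296] yaw -119.8 down [ 0.     0.002 -1.   ] F [-0.8 -0.7  0.7] T [0.02 0.03 0.  ] gap 0.0853 q [ 0.11  0.32  0.46  2.09 -0.21  0.77 -1.39]
shift [ 2.000e-01  1.236e+02 -1.000e-01] turn [ 0.  -0.1 -0.1] d 124.0 0.0
```

View pics/s5.png

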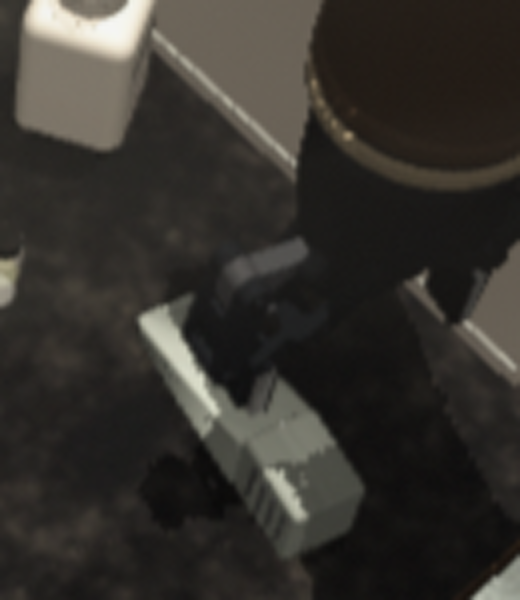

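```bash
python3 -m jog '[[0,25,0,0,0,0],[0,50,0,0,0,0],[0,75,0,0,0,0],[0,100,0,0,0,0],[0,115,0,0,0,0],[0,123,0,0,0,0],[0,123,0,0,0,0]]'
python3 -c "
from h import *
info()"
```

```text
clock: 11.23
tcp_pos: [0.391, -0.2607, 0.0058]
orientation: [-0.356, 0.612, -0.61, 0.356]
contact_force: [-0.2, 0.6, 0.6]
finger_gap: 0.0857
t 11.23 tcp [ 0.391  -0.2607  0.0058] yaw -119.6 down [-0.001  0.003 -1.   ] F [-0.2  0.6  0.6] T [ 0.    0.03 -0.02] gap 0.0857 q [ 0.23  0.54  0.32  2.18 -0.37  0.47 -1.24]
```

```bash
python3 -m jog '[[0,0,0,0,0,0],[0,0,0,0,0,0],[0,0,0,0,0,0],[0,0,0,0,0,0],[0,0,0,0,0,0],[0,0,0,0,0,0]]' 0 60
python3 - <<'E'
from h import *
info()
s=bot.capture("side")
crop(s,330,130,130,150,4,"s6.png")
E
```

```text
clock: 11.73
tcp_pos: [0.3917, -0.2611, 0.0069]
orientation: [-0.355, 0.611, -0.611, 0.356]
contact_force: [-0.9, 0.7, 8.5]
finger_gap: 0.0353
t 11.73 tcp [ 0.3917 -0.2611  0.0069] yaw -119.6 down [ 0.001  0.002 -1.   ] F [-0.9  0.7  8.5] T [-0.02  0.34 -0.08] gap 0.0353 q [ 0.23  0.54  0.32  2.18 -0.37  0.47 -1.24]
```

View pics/s6.png

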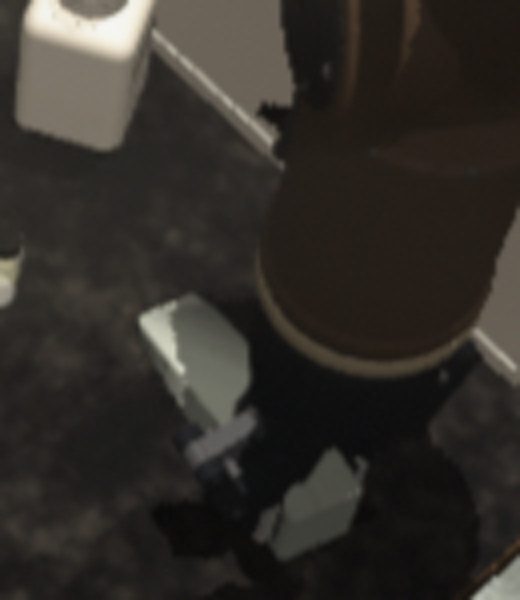

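```bash
python3 - <<'E'
from h import *
rowto([.4230,-.2126,.0209],ori(-62.6,0))
E
python3 -m jog '[[0,-7,0,0,0,0],[0,-14,0,0,0,0],[0,-14,0,0,0,0]]' - 80
python3 - <<'E'
from h import *
info()
rowto([.4230,-.2126,.0209],ori(-62.6,0))
E
```

```text
shift [-57.7 -13.9   3.3] turn [ -0.1 -57.   -0.1] d 59.0 57.0
clock: 12.03
tcp_pos: [0.3922, -0.2614, 0.0223]
orientation: [0.355, -0.611, 0.611, -0.357]
contact_force: [0.2, 0.4, -3.9]
finger_gap: 0.0349
t 12.03 tcp [ 0.3922 -0.2614  0.0223] yaw -119.6 down [ 0.003  0.001 -1.   ] F [ 0.2  0.4 -3.9] T [ 0.04  0.09 -0.03] gap 0.0349 q [ 0.22  0.51  0.35  2.17 -0.35  0.51 -1.26]
shift [-57.6   1.5   2.7] turn [ -0.2 -57.   -0.1] d 58.0 57.0
```

```bash
python3 -m jog '[[-7,0,0,0,-6,0],[-14,0,1,0,-12,0],[-21,0,1,0,-18,0],[-28,0,1,0,-24,0],[-35,0,1,0,-30,0],[-42,0,2,0,-36,0],[-49,0,2,0,-42,0],[-58,1,3,0,-48,0]]'
python3 - <<'E'
from h import *
info()
rowto([.4230,-.2126,.0209],ori(-62.6,0))
E
```

```text
clock: 12.7
tcp_pos: [0.4232, -0.2124, 0.0216]
orientation: [-0.574, 0.412, -0.413, 0.575]
contact_force: [1.0, -0.2, -4.2]
finger_gap: 0.0351
t 12.70 tcp [ 0.4232 -0.2124  0.0216] yaw -71.3 down [ 0.002  0.001 -1.   ] F [ 1.  -0.2 -4.2] T [-0.07  0.09  0.  ] gap 0.0351 q [ 0.26  0.5   0.12  2.15 -0.12  0.5  -0.77]
shift [ 0.2  0.7 -0.3] turn [-0.1 -8.7  0. ] d 1.0 9.0
```

```bash
python3 -m jog '[[0,0,0,0,-4.5,0],[0,0,0,0,-8.7,0],[0,0,0,0,-8.7,0],[0,0,0,0,-8.7,0]]'
python3 - <<'E'
from h import *
info()
s=bot.capture("side");t=bot.capture("top")
crop(s,200,150,230,150,3,"s7.png");crop(t,240,150,200,150,4,"t7.png")
E
```

```text
clock: 13.03
tcp_pos: [0.4231, -0.2124, 0.0217]
orientation: [-0.603, 0.368, -0.369, 0.605]
contact_force: [-0.2, -0.3, -4.3]
finger_gap: 0.0349
t 13.03 tcp [ 0.4231 -0.2124  0.0217] yaw -62.7 down [ 0.002  0.001 -1.   ] F [-0.2 -0.3 -4.3] T [-0.05  0.14  0.03] gap 0.0349 q [ 0.3   0.49  0.08  2.15 -0.08  0.5  -0.66]
```

View pics/s7.png

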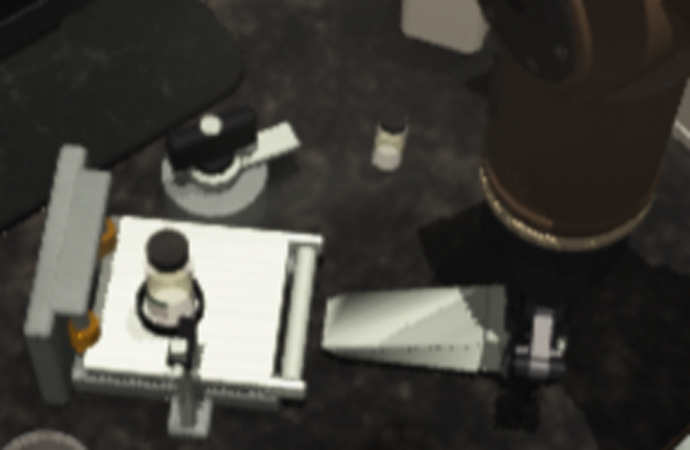

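View pics/t7.png

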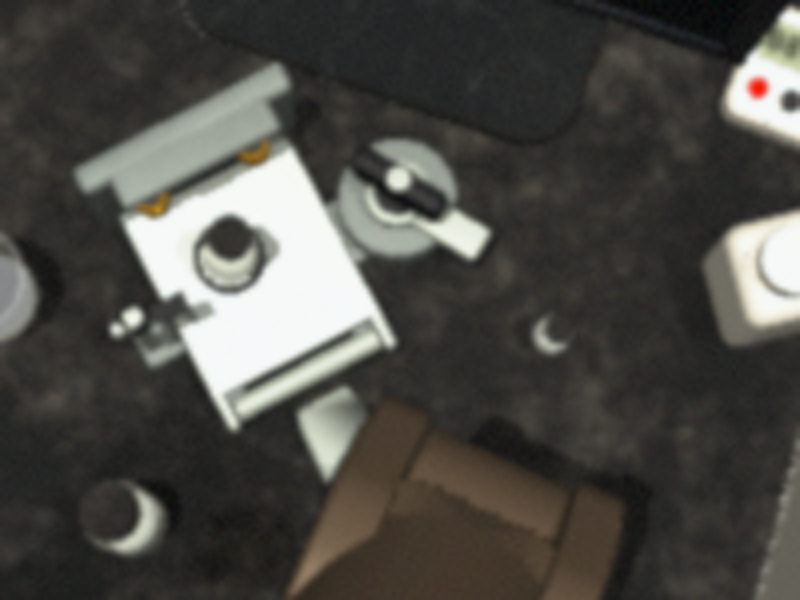

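```bash
python3 -m jog '[[0,5,0,0,0,0],[0,10,0,0,0,0],[0,15,0,0,0,0],[0,15,0,0,0,0]]'
python3 - <<'E'
from h import *
info()
s=bot.capture("side");t=bot.capture("top")
crop(s,235,225,60,75,8,"s8.png");crop(t,265,215,55,40,12,"t8.png")
F=lambda x,y,z:[.5917+(.8878*x-.4602*y)/1000,-.1252+(.4602*x+.8878*y)/1000,z/1000]
for c in(s,t):print(proj(c,[F(-5,66,90),F(-5,66,0),F(-5,66,98.75),F(-5,50,88.75),F(-5,50,98.75)]))
E
```

```text
clock: 13.47
tcp_pos: [0.4233, -0.2125, 0.0066]
orientation: [-0.603, 0.368, -0.369, 0.604]
contact_force: [-2.1, 0.9, 6.7]
finger_gap: 0.035
t 13.47 tcp [ 0.4233 -0.2125  0.0066] yaw -62.8 down [ 0.003  0.001 -1.   ] F [-2.1  0.9  6.7] T [0.15 0.31 0.01] gap 0.0350 q [ 0.3   0.52  0.07  2.16 -0.08  0.46 -0.66]
[[259.94283821 269.24275846]
 [262.80928532 291.63254711]
 [259.63928549 266.87171132]
 [261.3995029  260.51593092]
 [261.06834333 257.74896689]]
[[273.36036184 230.99192879]
 [277.43244597 236.81393063]
 [272.92999808 230.37662259]
 [280.46361915 227.42598818]
 [280.0345698  226.69163646]]
```

View pics/s8.png

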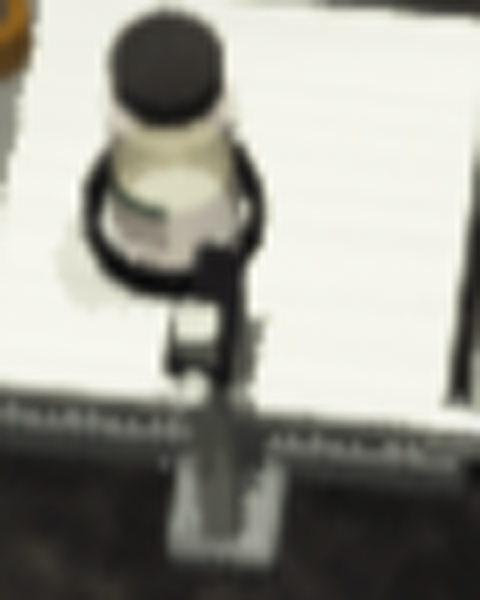

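View pics/t8.png

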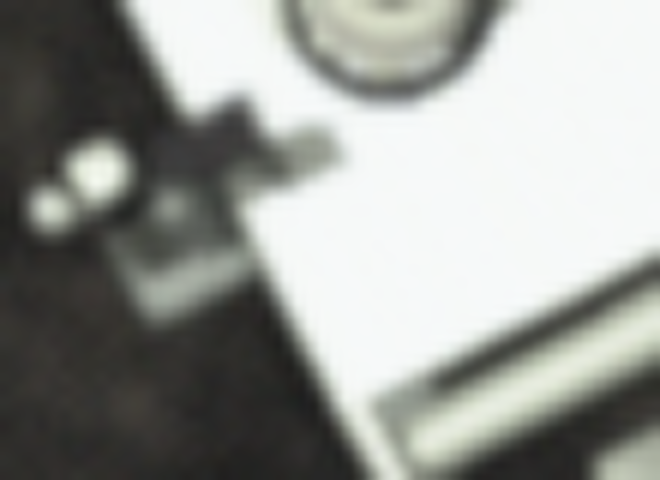

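```bash
cat >> h.py <<'E'
def avg(name,n=6):
    cs=[bot.capture(name) for _ in range(n)]; c=dict(cs[0]); c["f"]=np.mean([k["img"].astype(float) for k in cs],0); c["img"]=c["f"].round().astype(np.uint8); return c
def gcrop(c,x0,y0,w,h,k,name,g=0.6):
    im=c["img"][y0:y0+h,x0:x0+w,::-1]/255.; im=cv2.resize((im**g*255).astype(np.uint8),None,fx=k,fy=k,interpolation=cv2.INTER_NEAREST); cv2.imwrite("pics/"+name,im)
E
python3 - <<'E'
from h import *
import pickle
s=avg("side");t=avg("top")
pickle.dump((s,t),open("before.pkl","wb"))
gcrop(s,246,245,32,52,11,"s9.png");gcrop(t,264,218,32,28,20,"t9.png")
E
```

```text
(no output)
```

View pics/s9.png

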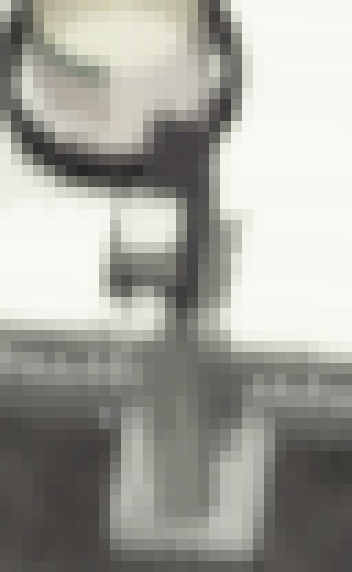

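View pics/t9.png

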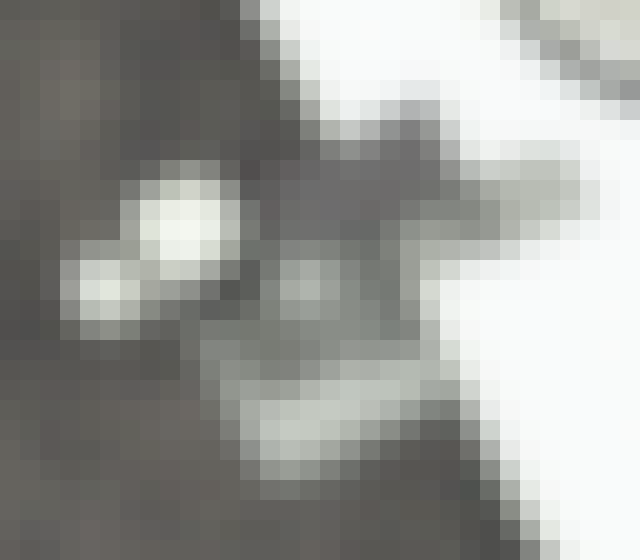

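```bash
cat >> h.py <<'E'
def Fw(x,y,z): a=np.radians(27.45); c,s=np.cos(a),np.sin(a); return np.array([.5917+(c*x-s*y)/1000,-.1252+(s*x+c*y)/1000,z/1000])
def wF(p): a=np.radians(27.45); c,s=np.cos(a),np.sin(a); d=(np.array(p)[:2]-[.5917,-.1252])*1000; return np.array([c*d[0]+s*d[1],-s*d[0]+c*d[1],p[2]*1000])
E
python3 - <<'E'
from h import *
st=bot.sense();print(wF(st["tcp_pos"]))
rowto(Fw(-150,0,6.6),ori(-62.55));rowto(Fw(-133,0,6.6),ori(-62.55));rowto(Fw(-118,0,6.6),ori(-62.55))
# wedge tip fit from saved 'before' imgs
import pickle
s,t=pickle.load(open("before.pkl","rb"))
gcrop(t,295,235,40,30,16,"t10.png",.8)
print(proj(t,[Fw(-75,15,5),Fw(-75,-15,5)]),proj(s,[Fw(-75,15,5),Fw(-75,-15,5)]))
gcrop(s,295,235,80,50,9,"s10.png",.8)
E
```

```text
[-1.89657974e+02  1.54099611e-01  6.61086328e+00]
shift [-0.   0.1 39.7] turn [-0.2 -0.2  0. ] d 40.0 0.0
shift [-0.1  0.2 56.7] turn [-0.2 -0.2  0. ] d 57.0 0.0
shift [-0.1  0.2 71.7] turn [-0.2 -0.2  0. ] d 72.0 0.0
[[313.05075149 254.10608627]
 [325.38057603 247.6664348 ]] [[306.78952165 267.53128855]
 [308.56514148 252.15154631]]
```

View pics/t10.png

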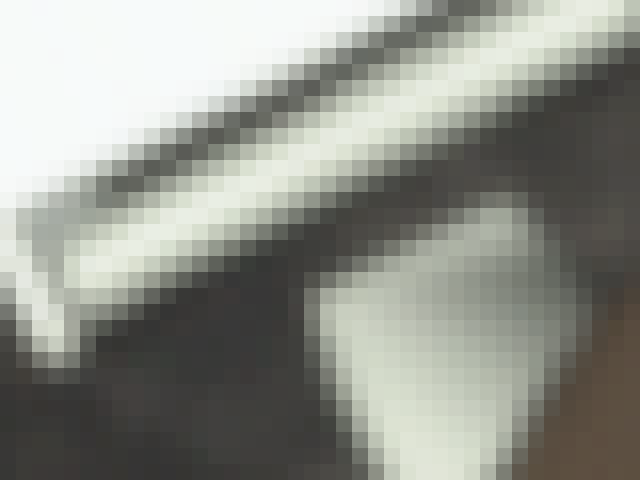

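View pics/s10.png

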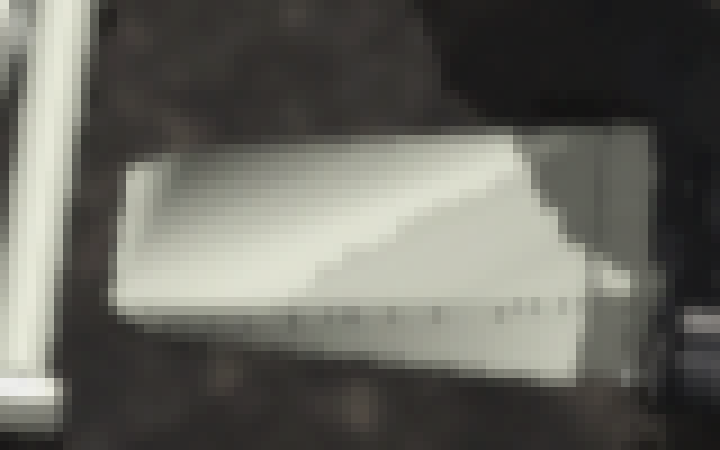

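```bash
python3 -m jog '[[0,0,12,0,-0.2,0],[0,0,24,0,-0.2,0],[0,0,36,0,-0.2,0],[0,0,46,0,-0.2,0],[0,0,54,0,-0.2,0],[0,0,59,0,-0.2,0],[0,0,64,0,-0.2,0],[0,0,66,0,-0.2,0]]'
python3 - <<'E'
from h import *
info();print(wF(bot.sense()["tcp_pos"]))
s=bot.capture("side")
crop(s,200,180,150,110,5,"s11.png")
E
```

```text
clock: 14.83
tcp_pos: [0.4769, -0.1851, 0.0066]
orientation: [0.605, -0.37, 0.367, -0.602]
contact_force: [-23.5, -9.9, 25.2]
finger_gap: 0.035
t 14.83 tcp [ 0.4769 -0.1851  0.0066] yaw -62.8 down [-0.005 -0.001 -1.   ] F [-23.5  -9.9  25.2] T [-2.07  3.64 -0.02] gap 0.0350 q [ 0.2   0.56  0.09  2.06 -0.09  0.52 -0.74]
[-129.46358226   -0.21725345    6.59205106]
```

View pics/s11.png

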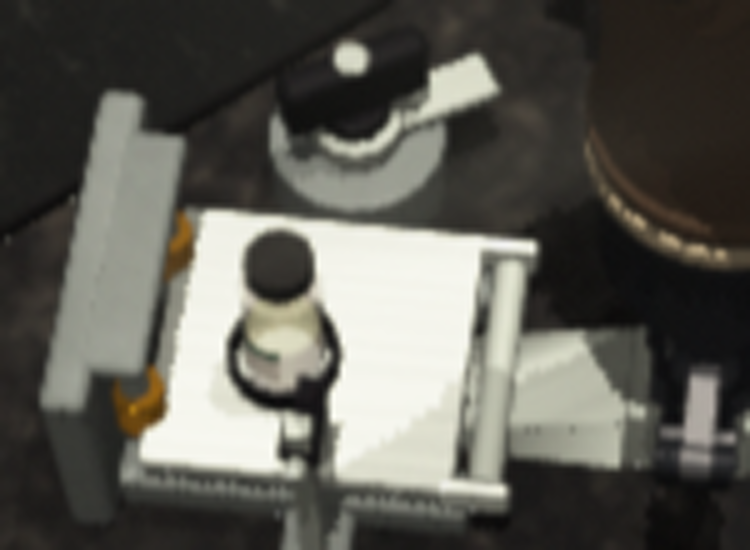

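```bash
python3 -m jog '[[0,0,7,0,0,0],[0,0,10,0,0,0],[0,0,13,0,0,0],[0,0,16,0,0,0],[0,0,18,0,0,0],[0,0,18,0,0,0]]' - 100
python3 - <<'E'
from h import *
info();print(wF(bot.sense()["tcp_pos"]))
import pickle
s=avg("side");t=avg("top")
pickle.dump((s,t),open("mid.pkl","wb"))
gcrop(s,246,245,32,52,11,"s12.png");gcrop(t,264,218,32,28,20,"t12.png")
crop(s,200,180,150,110,5,"s12b.png")
E
```

```text
clock: 15.38
tcp_pos: [0.4876, -0.1803, 0.0066]
orientation: [0.606, -0.374, 0.367, -0.599]
contact_force: [-20.8, -10.4, 25.8]
finger_gap: 0.0348
t 15.38 tcp [ 0.4876 -0.1803  0.0066] yaw -63.2 down [-0.013 -0.003 -1.   ] F [-20.8 -10.4  25.8] T [-1.88  3.42 -0.11] gap 0.0348 q [ 0.18  0.58  0.1   2.04 -0.09  0.54 -0.77]
[-117.75487064   -0.93950612    6.5764836 ]
```

View pics/s12.png

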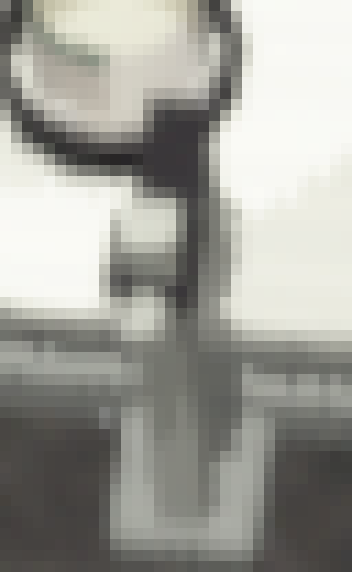

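View pics/t12.png

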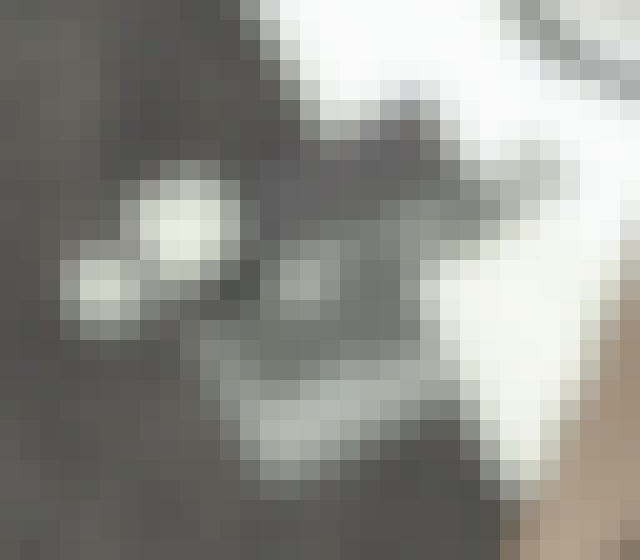

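View pics/s12b.png

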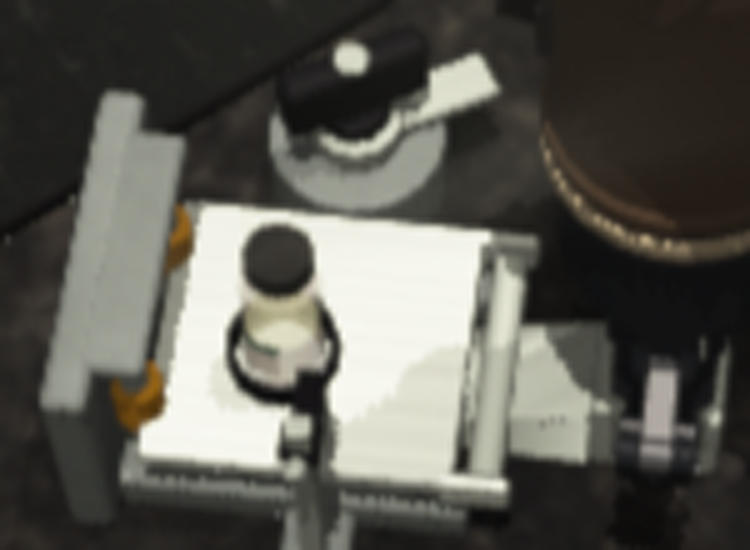

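Run:
```python
from h import *
import pickle
s,t=pickle.load(open("before.pkl","rb"))
s2,t2=pickle.load(open("mid.pkl","rb"))
bt=np.array([.77,-.56]);bs=np.array([.04,1.25])
T=lambda U,V:np.array([264+(U)/20-.5,218+V/20-.5])-bt
S=lambda U,V:np.array([246+U/11-.5,245+V/11-.5])-bs
for n,uv in dict(darkend=T(445,120),darkstart=T(260,200),ball1=T(185,222),ball2=T(103,290),grey=T(310,280)).items(): print(n,[wF(onz(t,uv,z)).round(0).tolist() for z in(.09,.1,.12)])
for n,uv in dict(blobtop=S(180,125),blobbot=S(180,195),stripebot=S(185,300),white=S(150,220),w2=S(140,305),dark=S(125,290)).items(): print(n,[wF(onz(s,uv,z)).round(0).tolist() for z in(.09,.1,.12)])
print("white/ball1",[wF(p).round(1) if np.ndim(p) else p for p in tri(t,T(185,222),s,S(150,222))])
print("w2/ball2",[wF(p).round(1) if np.ndim(p) else p for p in tri(t,T(103,290),s,S(140,308))])
print(wF(-R.from_rotvec(s["rvec"]).as_matrix().T@s["tvec"]))
g=lambda c:cv2.cvtColor(c["img"],cv2.COLOR_RGB2GRAY)
for nm,(a,b,box) in dict(ds=(s,s2,(246,245,32,52)),dt=(t,t2,(264,218,32,28))).items():
    x,y,w,h=box; d=(g(b).astype(int)-g(a))[y:y+h,x:x+w]; cv2.imwrite(f"pics/{nm}.png",cv2.resize(np.clip(128+d,0,255).astype(np.uint8),None,fx=11,fy=11,interpolation=0))
```

```text
darkend [[-3.0, 39.0, 90.0], [-5.0, 39.0, 100.0], [-9.0, 39.0, 120.0]]
darkstart [[-2.0, 59.0, 90.0], [-4.0, 59.0, 100.0], [-7.0, 59.0, 120.0]]
ball1 [[-0.0, 67.0, 90.0], [-2.0, 67.0, 100.0], [-6.0, 66.0, 120.0]]
ball2 [[-3.0, 77.0, 90.0], [-4.0, 77.0, 100.0], [-8.0, 76.0, 120.0]]
grey [[-11.0, 58.0, 90.0], [-13.0, 58.0, 100.0], [-16.0, 58.0, 120.0]]
blobtop [[-4.0, 40.0, 90.0], [-6.0, 45.0, 100.0], [-8.0, 55.0, 120.0]]
blobbot [[-6.0, 51.0, 90.0], [-7.0, 56.0, 100.0], [-9.0, 66.0, 120.0]]
stripebot [[-9.0, 68.0, 90.0], [-10.0, 72.0, 100.0], [-12.0, 81.0, 120.0]]
white [[-2.0, 56.0, 90.0], [-3.0, 60.0, 100.0], [-6.0, 70.0, 120.0]]
w2 [[-3.0, 69.0, 90.0], [-4.0, 74.0, 100.0], [-6.0, 83.0, 120.0]]
dark [[-0.0, 67.0, 90.0], [-1.0, 72.0, 100.0], [-4.0, 81.0, 120.0]]
white/ball1 [array([ -4.5,  66.3, 111.9]), np.float64(0.0006779034179459714)]
w2/ball2 [array([ -4.9,  76.7, 105.2]), np.float64(0.0007363710520653455)]
[-111.1652914   473.1726575   980.14896816]
```

View pics/ds.png

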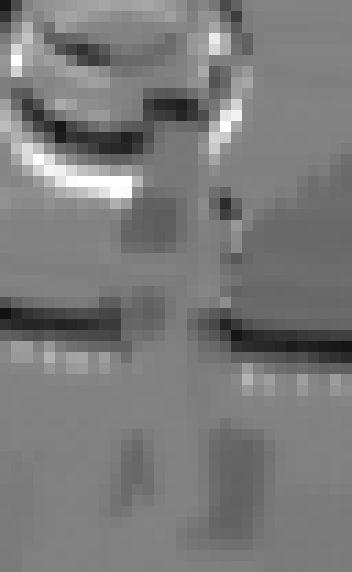

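View pics/dt.png

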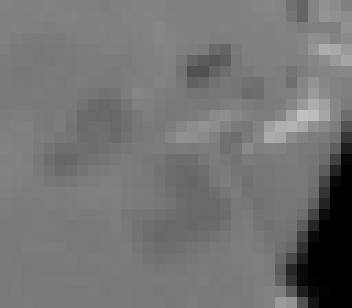

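```bash
cat > ov.py <<'E'
from h import *
import pickle,sys
def box(x,y,z): return [Fw(a,b,c) for c in z for b in y for a in x]
E_=[(0,1),(2,3),(4,5),(6,7),(0,2),(1,3),(4,6),(5,7),(0,4),(1,5),(2,6),(3,7)]
BI={"s":np.array([.04,1.25]),"t":np.array([.77,-.56])}
def ov(c,k,x0,y0,w,h,f,boxes,name,g=.6):
    im=c["img"][y0:y0+h,x0:x0+w,::-1]/255.; im=cv2.resize((im**g*255).astype(np.uint8),None,fx=f,fy=f,interpolation=0)
    for b,col in boxes:
        p=(proj(c,b)+BI[k]+.5-[x0,y0])*f
        for i,j in E_: cv2.line(im,tuple(np.round(p[i]).astype(int)),tuple(np.round(p[j]).astype(int)),col,1)
    return im
if __name__=="__main__":
    s,t=pickle.load(open("before.pkl","rb"))
    out=[]
    for zm in(96,102):
        B=[(box((-11.5,1.5),(59.5,72.5),(zm-3,zm+3)),(0,0,255)),(box((-10,0),(40,58),(87.25,90.25)),(0,255,0)),(box((-50,56),(-49,49),(26,36)),(255,0,0)),
           (box((-9,-1),(62,70),(0,112)),(255,255,0))]
        out.append(ov(s,"s",246,245,32,52,12,B,""))
    cv2.imwrite("pics/ov_s.png",np.hstack(out)[:600])
    cv2.imwrite("pics/ov_t.png",np.hstack([ov(t,"t",264,218,30,28,13,[(box((-11.5,1.5),(59.5,72.5),(zm-3,zm+3)),(0,0,255)),(box((-10,0),(40,58),(87.25,90.25)),(0,255,0)),(box((-50,56),(-49,49),(26,36)),(255,0,0)),(box((-9,-1),(62,70),(0,112)),(255,255,0))],"") for zm in(96,102)]))
E
python3 ov.py
```

```text
(no output)
```

View pics/ov_s.png

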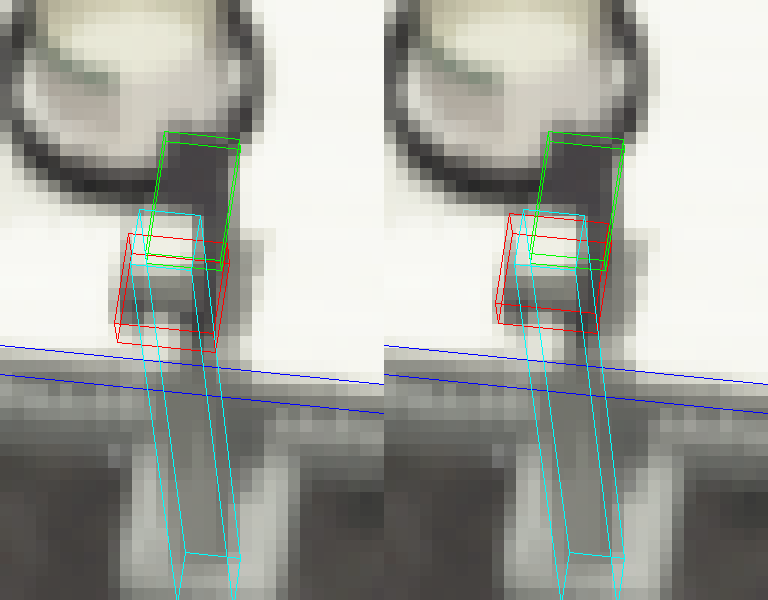

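View pics/ov_t.png

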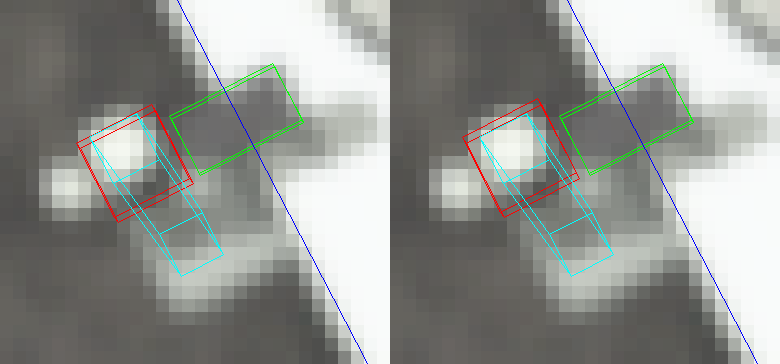

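Run:
```python
from h import *
import pickle
for f in("before","mid"):
    s,t=pickle.load(open(f+".pkl","rb"))
    g=s["f"].mean(2); print(f);print("     ",np.arange(253,270))
    for r in range(258,279): print(r,g[r,253:270].round(0).astype(int))
g=t["f"].mean(2);print("top",np.arange(265,292))
for r in range(222,242): print(r,g[r,265:288].round(0).astype(int))
```

```text
before
      [253 254 255 256 257 258 259 260 261 262 263 264 265 266 267 268 269]
258 [ 75  93 115 120 118  97  57  33  29  29  29  32  88 220 241 243 243]
259 [ 26  33  40  44  41  35  32  29  29  29  29  39 113 234 243 243 243]
260 [ 12  15  16  20  16  14  27  28  29  29  30  41 120 234 242 242 242]
261 [ 54  40  37  28  23  33  35  31  30  29  30  38 113 231 240 241 241]
262 [171 145 135 101  88 114  96  72  64  39  31  38 106 231 240 241 241]
263 [222 223 220 178 177 190 183 175 167  80  35  39 105 231 240 241 242]
264 [236 240 237 182 213 219 219 219 210 102  38  40  90 189 208 219 240]
265 [242 242 236 152 213 223 224 224 214 104  35  42  76 126 157 218 240]
266 [242 241 223 130 203 220 220 221 194  89  33  42  73 109 152 232 240]
267 [242 240 205 106 147 164 166 164 132  59  32  50  75 106 159 234 240]
268 [243 241 185  81  81  90  92  90  81  40  31  56  77 115 203 237 241]
269 [244 240 156  59  57  69  72  74  76  40  30  64  78 110 199 238 242]
270 [242 239 142  49  37  55  60  55  56  36  29  69  79 112 215 241 243]
271 [241 238 162  73  55 108 123  76  38  25  30  71  8
[... 3524 characters left out ...]
8  67  67
  68  80 133 203 231]
235 [ 36  36  37  42  45  43  40  43  61  84  81  70  66  66  67  72  80  78
  84  97 131 179 223]
236 [ 38  37  37  38  40  40  40  42  52  76  90  83  72  72  83  97 112 111
 120 129 134 151 204]
237 [ 38  38  39  40  42  42  42  45  49  68  94 103  96  99 120 133 139 135
 135 128 116 116 170]
238 [ 39  39  40  42  43  43  46  48  50  58  84 114 129 136 143 146 142 131
 117  98  77  74 128]
239 [ 42  38  39  42  42  43  46  48  49  51  70 110 138 147 145 136 121  99
  79  60  47  47  90]
240 [ 42  40  39  40  42  44  44  46  47  47  56  87 122 132 123 107  85  61
  47  40  40  40  60]
241 [45 42 40 41 43 43 42 45 45 45 47 63 89 96 85 68 54 42 37 36 37 38 43]
```

Run:
```python
from h import *
import pickle
s,t=pickle.load(open("before.pkl","rb"))
for bs in((0,0),(.04,1.25)):
  bs=np.array(bs)
  for z in(93,96,99): print(bs,z,[wF(onz(s,np.array(uv)-bs,z/1000)).round(1)[:2].tolist() for uv in((255.5,271.7),(263.7,272.8),(264.2,264))])
  # blade features: blob top edge(row 257?) 
  g=s["f"].mean(2)
  print([wF(onz(s,np.array(uv)-bs,.09025)).round(1)[:2].tolist() for uv in ((258.8,257),(264.7,257))])
print(g[250:260,257:267].round(0).astype(int))
# stage front-left etc check: cheek end
```

```text
[0 0] 93 [[1.0, 72.4], [-12.0, 72.8], [-10.7, 57.6]]
[0 0] 96 [[0.7, 73.7], [-12.3, 74.2], [-11.0, 59.0]]
[0 0] 99 [[0.3, 75.1], [-12.7, 75.5], [-11.4, 60.4]]
[[-0.2, 45.0], [-9.5, 44.0]]
[0.04 1.25] 93 [[1.4, 70.2], [-11.7, 70.7], [-10.3, 55.4]]
[0.04 1.25] 96 [[1.0, 71.6], [-12.0, 72.1], [-10.7, 56.8]]
[0.04 1.25] 99 [[0.6, 72.9], [-12.3, 73.4], [-11.0, 58.3]]
[[0.2, 42.8], [-9.1, 41.8]]
[[207 204 198 189 177 167 151 117 155  74]
 [191 188 183 174 170 167 158 128 165  80]
 [177 176 174 171 169 166 161 141 132  63]
 [176 175 173 170 167 167 160 128  86  41]
 [176 175 169 152 149 166 148 100  50  24]
 [176 173 140 101  95 116 100  79  39  27]
 [177 169 104  51  39  44  44  52  32  75]
 [172 151  84  39  29  29  30  32  51 160]
 [118  97  57  33  29  29  29  32  88 220]
 [ 41  35  32  29  29  29  29  39 113 234]]
```

Run:
```python
from h import *
import pickle
s,t=pickle.load(open("before.pkl","rb"))
g=s["f"].mean(2)
def edge(prof,i0,lvl):
    for i in range(len(prof)-1):
        if (prof[i]-lvl)*(prof[i+1]-lvl)<0: return i0+i+(prof[i]-lvl)/(prof[i]-prof[i+1])
for c in(240,245,250,270,275,280):
    p=g[268:282,c]; e=edge(p,268,150); a=wF(onz(s,(c,e),.036)); 
    p2=g[215:235,c]; e2=edge(p2,215,150)
    b=wF(onz(s,(c,e2),.036)) if e2 else None
    print(c,round(e,2),a.round(1)[:2],e2 and round(e2,2),b is not None and b.round(1)[:2])
gt=t["f"].mean(2)
# top: edges along rows
for r in(215,222,240,244):
    p=gt[r,255:300]; e=edge(p,255,140); q=gt[r,290:345]
    e2=None
    for i in range(len(q)-1):
        if q[i]>=140>q[i+1]: e2=290+i+(q[i]-140)/(q[i]-q[i+1]); 
    print("top",r,e,wF(onz(t,(e,r),.036)).round(1)[:2],e2,e2 and wF(onz(t,(e2,r),.036)).round(1)[:2])
```

```text
240 273.42 [33.5 52.5] 222.3 [ 48.6 -44.2]
245 273.9 [25.  52.5] 222.07 [ 40.  -45.6]
250 274.4 [16.6 52.5] 222.55 [ 31.2 -45.6]
270 276.42 [-17.   52.5] 217.2 [ -2.  -60.2]
275 277.0 [-25.4  52.6] 215.15 [-10.1 -65.3]
280 277.4 [-33.7  52.5] 217.86 [-19.5 -60.8]
top 215 275.01874163319945 [33.2 48.5] 328.53265765765764 [-19.7 -51.8]
top 222 278.64824797843664 [16.2 48.5] 331.8629856850716 [-36.3 -51. ]
top 240 277.2 [-16.5  68.8] 326.82801418439715 [-65.2 -23.8]
top 244 290.1237590999338 [-36.7  48.5] 319.37310606060606 [-65.4  -6. ]
```

Run:
```python
from h import *
import pickle
from scipy.ndimage import map_coordinates as mc
s,t=pickle.load(open("before.pkl","rb"))
def edgealong(c,A,B,n=41):
    "world pts A->B straight profile at z const; returns profile"
    P=np.array([A*(1-k)+B*k for k in np.linspace(0,1,n)]); uv=proj(c,P)
    return mc(c["f"].mean(2),[uv[:,1],uv[:,0]],order=1)
for nm,c in(("s",s),("t",t)):
    for lab,xs,ys in(("y+",[-40,-30,-20,15,25,35],(40,60)),("y-",[-40,-35,40,45],(-40,-60))):
        o=[]
        for x in xs:
            p=edgealong(c,Fw(x,ys[0],36),Fw(x,ys[1],36),81); yy=np.linspace(*ys,81)
            i=np.where(p<150)[0]; o.append(round(yy[i[0]],1) if len(i) else None)
        print(nm,lab,o)
    for lab,ys,xs in(("x-",[-30,-20,-10,20,30],(-44,-60)),("x+",[-40,-30,30,40],(45,65))):
        o=[]
        for y in ys:
            p=edgealong(c,Fw(xs[0],y,36),Fw(xs[1],y,36),81); xx=np.linspace(*xs,81)
            i=np.where(p<150)[0]; o.append(round(xx[i[0]],1) if len(i) else None)
        print(nm,lab,o)
```

```text
s y+ [np.float64(52.5), np.float64(52.8), np.float64(52.5), np.float64(52.5), np.float64(52.8), np.float64(52.8)]
s y- [np.float64(-45.8), np.float64(-45.2), np.float64(-45.8), np.float64(-46.0)]
s x- [np.float64(-50.8), np.float64(-50.4), np.float64(-50.2), np.float64(-50.0), np.float64(-50.2)]
s x+ [np.float64(49.8), np.float64(48.8), np.float64(48.5), np.float64(54.0)]
t y+ [np.float64(48.2), np.float64(48.5), np.float64(48.8), np.float64(48.5), np.float64(48.5), np.float64(48.5)]
t y- [np.float64(-51.0), np.float64(-51.0), np.float64(-50.8), np.float64(-50.5)]
t x- [np.float64(-50.0), np.float64(-50.0), np.float64(-50.0), np.float64(-50.0), np.float64(-50.2)]
t x+ [np.float64(52.0), np.float64(50.8), np.float64(51.2), np.float64(57.8)]
```

```bash
cat > tc.py <<'E'
from h import *
import pickle
def sF(c,uv,z,k): p=wF(onz(c,uv,z/1000)); p[1]+= -3.4 if k=="s" else 1.2; return p
def tri2(s,su,t,tu):
    # lines in frame coords
    a0,a1=sF(s,su,0,"s"),sF(s,su,200,"s"); b0,b1=sF(t,tu,0,"t"),sF(t,tu,200,"t")
    d1=(a1-a0)/200; d2=(b1-b0)/200
    A=np.stack([d1,-d2],1); k=np.linalg.lstsq(A,b0-a0,rcond=None)[0]
    p,q=a0+d1*k[0],b0+d2*k[1]; return ((p+q)/2).round(1),(p-q).round(1)
E
python3 - <<'E'
from tc import *
s,t=pickle.load(open("before.pkl","rb"))
T=lambda U,V:np.array([264+U/20-.5,218+V/20-.5]); S=lambda U,V:np.array([246+U/11-.5,245+V/11-.5])
gt=t["f"].mean(2)
def cen(g,r0,r1,c0,c1,b):
    w=np.clip(g[r0:r1,c0:c1]-b,0,None); R_,C=np.mgrid[r0:r1,c0:c1]; return np.array([(w*C).sum()/w.sum(),(w*R_).sum()/w.sum()])
c1=cen(gt,226,232,270,276,100); c2=cen(gt,230,235,266,270,70); print(c1,c2)
gs=s["f"].mean(2); d1=cen(gs,262,268,256,263,130); print(d1)
print("cap",tri2(s,d1,t,c1))
for r in(272.3,272.8,273.3): print("screw",tri2(s,(258.4,r),t,c2))
# blade rear corners: side (258.8,256.6),(265.0,257.3)
print("blade rear mid z?",tri2(s,(261.8,256.6),t,(283.6,223.6)))
for z in(85.75,88.75,90.25): print(z,sF(s,(261.8,256.6),z,"s").round(1),sF(t,(283.6,223.6),z,"t").round(1))
for z in(92,95,98): print(z,sF(s,(255.5,271.7),z,"s").round(1),sF(s,(263.7,272.8),z,"s").round(1))
E
```

```text
[272.60623181 229.01881409] [268.36787117 231.8804818 ]
[258.74537878 264.77094429]
cap (array([ -4.9,  66.2, 113.9]), array([-0.,  0., -0.]))
screw (array([ -5.3,  76.4, 108.4]), array([-0.4,  0. , -0.1]))
screw (array([ -5.1,  76.5, 106.7]), array([-0.6,  0.1, -0.1]))
screw (array([ -4.9,  76.5, 105.1]), array([-0.8,  0.1, -0.1]))
blade rear mid z? (array([-3.7, 42.2, 94.7]), array([-3.2,  0.4, -0.6]))
85.75 [-4.3 38.2 85.8] [-0.4 42.  85.8]
88.75 [-4.6 39.6 88.8] [-1.  42.  88.8]
90.25 [-4.8 40.4 90.3] [-1.2 42.  90.2]
92 [ 1.2 68.5 92. ] [-11.9  69.   92. ]
95 [ 0.8 69.9 95. ] [-12.2  70.3  95. ]
98 [ 0.4 71.2 98. ] [-12.6  71.7  98. ]
```

Run:
```python
from tc import *
s,t=pickle.load(open("before.pkl","rb"));s2,t2=pickle.load(open("mid.pkl","rb"))
gt=t["f"].mean(2)
from scipy.ndimage import map_coordinates as mc
# top profile along y in frame at x=-5,z=90 (blade)
for nm,c,k,off in(("t",t,"t",-1.2),("s",s,"s",3.4),("s2",s2,"s",3.4)):
  for x in(-8,-6,-4,-2,0,2):
    ys=np.arange(30,50,1.); uv=proj(c,[Fw(x,y+off,90.25 if nm!="s2" else 95) for y in ys]); print(nm,x,mc(c["f"].mean(2),[uv[:,1],uv[:,0]],order=1).round(0).astype(int))
for x0 in(36,38,40,42,44,46,50,54,57):
    xs=np.arange(-16,8,1.); uv=proj(s,[Fw(x,x0+3.4,90.25) for x in xs]); print(x0,mc(s["f"].mean(2),[uv[:,1],uv[:,0]],order=1).round(0).astype(int))
```

```text
t -8 [243 242 235 232 230 230 218 196 168 130  99  81  68  64  63  64  63  61
  60  59]
t -6 [247 247 246 245 245 241 232 216 181 142 108  80  68  64  62  62  61  61
  61  61]
t -4 [246 247 247 247 246 242 234 212 184 143 105  84  71  64  65  66  67  65
  64  64]
t -2 [245 247 247 247 246 243 234 221 188 149 125 104  90  90  91  94  92  87
  86  77]
t 0 [241 245 247 247 246 244 240 229 211 192 173 161 160 158 158 158 154 150
 130 105]
t 2 [237 244 246 247 247 247 245 243 237 231 229 231 226 221 223 222 221 201
 174 140]
s -8 [152 142 133 119 107  94  85  78  67  51  39  31  31  32  33  33  33  32
  31  31]
s -6 [144 150 156 156 156 152 138 113  83  50  37  29  29  29  29  29  29  29
  29  37]
s -4 [165 166 166 167 167 164 155 125  91  55  37  30  29  29  29  29  29  29
  30  45]
s -2 [173 170 170 169 168 161 151 123  94  66  47  41  40  38  35  30  29  28
  32  49]
s 0 [184 177 174 172 172 170 167 154 140 124 112 107  99  83  63  39  27  18
  26  45]
s 2 [195 186 181 176 175 175 175 175 174 173 172 166 158 130  97  57  33  19
  20  26]
s2 -8 [150 148 153 152 149 138 124  98  70  43  
[... 701 characters left out ...]
38 225 171 111  51  41  39  37  37  38  37  39  47  77 112 154
 172 177 175 169 157 154]
42 [243 243 242 236 221 150  76  45  31  29  29  29  29  32  40  65  99 140
 158 170 173 171 166 157]
44 [243 243 243 239 229 154  91  45  33  29  29  29  29  30  35  45  63  82
  97 107 113 115 112 101]
46 [242 242 241 237 210 138  84  40  33  29  29  29  29  29  29  29  27  28
  33  36  38  37  35  32]
50 [241 240 237 232 162  94  52  35  32  40  51  64  67  72  82  88  90  72
  64  65  73  77  74  76]
54 [195 161 146 123  87  60  40  38  63 105 173 213 219 220 219 219 215 209
 190 195 227 233 232 230]
57 [185 143 112  90  70  51  40  34  66 114 182 209 221 221 221 220 211 187
 145 190 233 239 241 242]
```

```bash
cat > ov2.py <<'E'
from ov import *
s,t=pickle.load(open("before.pkl","rb"))
def kb(x,y,z,ang=2.1):
    c,d=np.cos(ang),np.sin(ang); return [Fw(c*a-d*b,-86+d*a+c*b+DY,e) for e in z for b in y for a in x]
def ped(z,r):
    return [Fw(r*np.cos(a),-86+DY+r*np.sin(a),z) for a in np.linspace(0,6.28,40)]
ims=[]
for k,c,DY,o in(("s",s,3.4,(248,180,45,45)),("t",t,-1.2,(315,178,45,45))):
    BI[k]=np.zeros(2); x0,y0,w,h=o;f=8
    im=ov(c,k,*o,f,[(kb((-7,7),(-27,27),(56,84)),(0,0,255)),(kb((-9,9),(13,52),(37,44)),(0,255,0))],"",.6)
    p=((proj(c,ped(36,32))+.5-[x0,y0])*f).round().astype(np.int32); cv2.polylines(im,[p],True,(255,255,0),1)
    p=((proj(c,ped(58,13))+.5-[x0,y0])*f).round().astype(np.int32); cv2.polylines(im,[p],True,(255,0,255),1)
    ims.append(im)
cv2.imwrite("pics/ovk.png",np.hstack(ims))
E
python3 ov2.py
```

```text
(no output)
```

View pics/ovk.png

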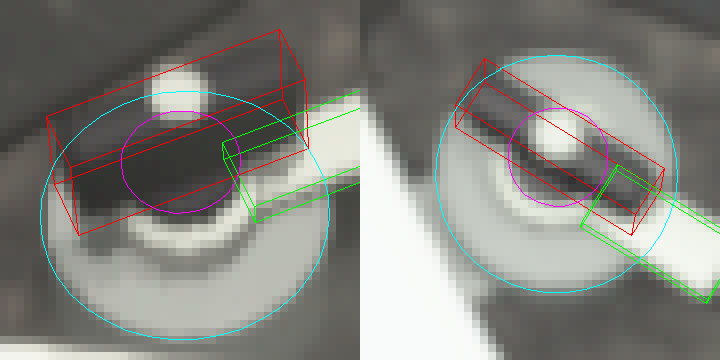

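```bash
cat > rf.py <<'E'
from tc import *
from scipy.optimize import least_squares
from scipy.ndimage import gaussian_filter
def cov(hulls,x0,y0,w,h,ss=10,sig=.4):
    m=np.zeros((h*ss,w*ss),np.uint8)
    for uv in hulls:
        p=((uv+.5-[x0,y0])*ss).astype(np.float32); hl=cv2.convexHull(p)
        cv2.fillConvexPoly(m,np.round((hl-.5)*16).astype(np.int32),1,shift=4)
    m=gaussian_filter(m.astype(float),sig*ss); return m.reshape(h,ss,w,ss).mean((1,3))
def bx(x,y,z): return np.array([Fw(a,b,c) for c in z for b in y for a in x])
if __name__=="__main__":
  for f,r1 in(("before",273),("mid",271)):
    s,t=pickle.load(open(f+".pkl","rb")); g=s["f"].mean(2)
    x0,y0=252,262; r0=263
    def mod(p):
        uv=proj(s,bx((-5-6.5,-5+6.5),(59.5+3.4,72.5+3.4),(98,104)))+p[:2]
        c=cov([uv],x0,y0,12,14,sig=p[3]); return 241*(1-c)+p[2]*c
    sel=np.zeros((14,12),bool); sel[r0-y0:r1-y0,1:4]=1; sel[6:r1-y0,4]=1
    fr=lambda p:(mod(p)-g[y0:y0+14,x0:x0+12])[sel]
    best=min((least_squares(fr,[a,b,45,.5],diff_step=.02,bounds=([-4,-4,20,.2],[4,4,90,1.2])) for a in(-1,0,1) for b in(-1,0,1)),key=lambda r:r.cost)
    print(f,best.x.round(2),"rms",np.sqrt(2*best.cost/sel.sum()).round(1))
    print(fr(best.x).round(0).astype(int))
    dv=best.x[1]
    e=1e-3
    print("px/mm z",(proj(s,Fw(-5,66,102))-proj(s,Fw(-5,66,101)))[0],"px/mm y",(proj(s,Fw(-5,67,101))-proj(s,Fw(-5,66,101)))[0])
E
python3 rf.py
```

```text
before [ 0.54 -0.63 54.88  0.4 ] rms 6.8
[ 19  18  19   5   1  -2  -1  -1  -8  -1   0  -4  -1   1  -1  -2  -1   1
 -12  -3  -2   9   3  -1  -2   5  10   0   0  -1  -6   0   1  -4   3]
px/mm z [-0.03510738 -0.2744809 ] px/mm y [-0.08971609  0.57585237]
mid [-0.13  3.56 54.68  0.44] rms 4.9
[ -1   3   1  -2  -2   1  -2  -2   3  -3  -2  12  -4  -3  -1  -4  -3  -7
 -11  -2  -2   7   4  -1  -4   0  11]
px/mm z [-0.03510738 -0.2744809 ] px/mm y [-0.08971609  0.57585237]
```

```bash
cat > rise.py <<'E'
from tc import *
import sys
def edges(s):
    g=s["f"].mean(2); o=[]
    for c in(236,238,240,242,244,246,248,250,252,270,273,276):
        p=g[262:284,c]
        i=np.where((p[:-1]>=150)&(p[1:]<150))[0]
        i=i[0]; o.append(262+i+(p[i]-150)/(p[i]-p[i+1]))
    return np.array(o)
def rise(s,s0): 
    d=edges(s0)-edges(s); k=(proj(s,Fw(10,49+3.4,36))-proj(s,Fw(10,49+3.4,46)))[0,1]/10; return d/k
if __name__=="__main__":
    s0,_=pickle.load(open("before.pkl","rb")); s,_=pickle.load(open(sys.argv[1],"rb"))
    r=rise(s,s0); print(r.round(1),np.median(r))
E
python3 rise.py mid.pkl
python3 - <<'E'
from h import *
info(); print(wF(bot.sense()["tcp_pos"]))
E
```

```text
[5.6 6.  4.6 4.5 4.6 6.3 5.  4.5 4.6 5.4 5.2 6.6] 5.092055629636224
t 15.98 tcp [ 0.4876 -0.1803  0.0066] yaw -63.2 down [-0.013 -0.003 -1.   ] F [-21.1 -10.   24.6] T [-1.92  3.39 -0.06] gap 0.0349 q [ 0.18  0.58  0.1   2.04 -0.09  0.54 -0.77]
[-117.76135638   -0.95199009    6.57178116]
```

```bash
python3 -m jog '[[0,0,8,0,0,0],[0,0,11,0,0,0],[0,0,14,0,0,0],[0,0,17,0,0,0],[0,0,20,0,0,0],[0,0,23,0,0,0],[0,0,24,0,0,0],[0,0,24,0,0,0]]'
python3 - <<'E'
from h import *
import pickle
info(); print(wF(bot.sense()["tcp_pos"]))
s=avg("side");t=avg("top",2);pickle.dump((s,t),open("m3.pkl","wb"))
crop(s,200,180,150,110,5,"s13.png")
E
python3 rise.py m3.pkl
```

```text
clock: 16.65
tcp_pos: [0.5029, -0.1738, 0.0065]
orientation: [0.607, -0.377, 0.367, -0.596]
contact_force: [-23.3, -10.0, 28.9]
finger_gap: 0.0349
t 16.65 tcp [ 0.5029 -0.1738  0.0065] yaw -63.5 down [-0.022 -0.006 -1.   ] F [-23.3 -10.   28.9] T [-2.46  4.19 -0.02] gap 0.0349 q [ 0.15  0.59  0.11  2.   -0.09  0.57 -0.79]
[-101.17076576   -2.23226234    6.49974606]
[10.8 11.  11.4 11.7 10.6 11.6 11.7 12.4 12.  11.9 10.3 12.1] 11.623000462768937
```

View pics/s13.png

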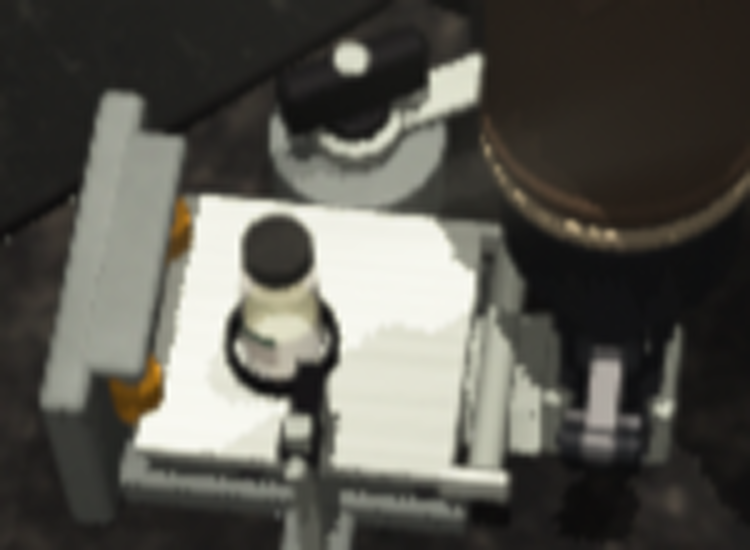

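Run:
```python
from ov import *
s,t=pickle.load(open("m3.pkl","rb"))
BI["s"]=np.array([0,0.])
out=[]
o=3.4-.9
for zm,rs in((99,11.4),(101.4,11.4)):
    B=[(box((-12.2,.8),(59.5+o,72.5+o),(zm-3,zm+3)),(0,0,255)),(box((-10,0),(38.7+o,58.5+o),(87.25+rs,90.25+rs)),(0,255,0)),(box((-50,56),(-49+3.4,49+3.4),(26+rs,36+rs)),(255,0,0))]
    out.append(ov(s,"s",248,245,25,38,15,B,""))
out.append(ov(s,"s",248,245,25,38,15,[],""))
cv2.imwrite("pics/ov3.png",cv2.resize(np.hstack(out),(800,int(570*800/1125))))
```

```text
(no output)
```

View pics/ov3.png

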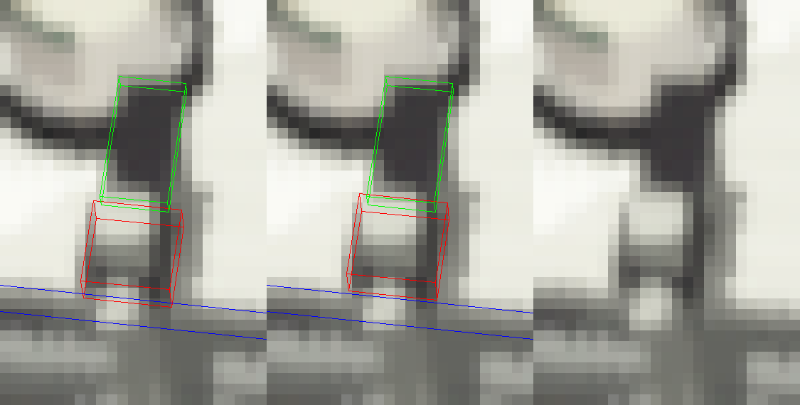

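Run:
```python
from h import *
import pickle
for f in("before","mid","m3"):
    s,t=pickle.load(open(f+".pkl","rb")); g=s["f"]
    print(f)
    for r in range(256,276): print(r,g[r,261:266].mean(1).round(0).astype(int), (g[r,263]).round(0).astype(int),(g[r,262]).round(0).astype(int))
```

```text
before
256 [39 44 44 52 32] [46 43 43] [46 44 42]
257 [29 29 30 32 51] [31 28 30] [30 27 29]
258 [29 29 29 32 88] [30 28 29] [30 28 29]
259 [ 29  29  29  39 113] [30 28 29] [30 27 28]
260 [ 29  29  30  41 120] [31 29 30] [31 28 29]
261 [ 30  29  30  38 113] [30 28 30] [30 28 30]
262 [ 64  39  31  38 106] [31 29 31] [40 38 38]
263 [167  80  35  39 105] [36 35 35] [83 82 75]
264 [210 102  38  40  90] [39 38 37] [105 106  95]
265 [214 104  35  42  76] [36 36 34] [106 108  98]
266 [194  89  33  42  73] [34 33 33] [91 92 84]
267 [132  59  32  50  75] [33 32 32] [61 61 56]
268 [81 40 31 56 77] [32 30 31] [42 41 38]
269 [76 40 30 64 78] [30 29 29] [42 40 38]
270 [56 36 29 69 79] [30 28 28] [37 35 35]
271 [38 25 30 71 83] [31 30 29] [26 24 25]
272 [ 64  26  37  82 107] [38 38 35] [26 26 25]
273 [ 85  41  66 112 138] [67 68 62] [42 43 39]
274 [ 83  56  81 124 142] [84 84 76] [58 58 53]
275 [ 73  57  70 105 118] [72 73 66] [59 59 54]
mid
256 [22 21 22 24 79] [22 20 22] [22 20 22]
257 [ 22  22  21  39 132] [22 20 22] [22 20 22]
258 [ 22  22  22  50 159] [23 21 22] [22 21 22]
259 [ 21  22  22  4
[... 989 characters left out ...]
 27] [23 21 23]
261 [ 23  23  29  58 104] [30 28 29] [23 21 24]
262 [51 30 33 66 83] [33 32 32] [31 29 30]
263 [138  64  34  70  74] [34 35 33] [66 66 60]
264 [177  82  32  62  72] [33 33 31] [84 86 76]
265 [182  85  29  48  70] [30 29 27] [87 88 80]
266 [164  73  27  43  70] [28 27 26] [75 76 68]
267 [113  50  27  50  74] [28 27 26] [52 52 47]
268 [80 38 27 57 77] [28 27 26] [39 38 36]
269 [78 37 28 70 83] [29 28 27] [38 38 35]
270 [55 30 29 80 90] [30 30 28] [31 30 29]
271 [ 32  22  32  83 103] [34 33 31] [22 21 22]
272 [ 55  25  36  84 102] [37 37 35] [25 25 24]
273 [76 38 46 80 89] [47 47 43] [40 40 36]
274 [78 53 52 76 76] [53 53 49] [55 55 50]
275 [72 57 49 63 62] [50 51 47] [58 59 54]
```

```bash
python3 -m jog '[[0,0,0,0,0,0],[0,0,0,0,0,0],[0,0,0,0,0,0],[0,0,0,0,0,0]]' 1
python3 - <<'E'
from h import *
import pickle
info(); print(wF(bot.sense()["tcp_pos"]))
s=avg("side",4);pickle.dump((s,s),open("m4.pkl","wb"))
E
python3 rise.py m4.pkl
```

```text
clock: 17.38
tcp_pos: [0.5037, -0.1733, 0.0063]
orientation: [0.607, -0.377, 0.367, -0.596]
contact_force: [-0.6, -0.8, -0.4]
finger_gap: 0.0811
t 17.38 tcp [ 0.5037 -0.1733  0.0063] yaw -63.5 down [-0.021 -0.005 -1.   ] F [-0.6 -0.8 -0.4] T [ 0.07 -0.03  0.01] gap 0.0811 q [ 0.15  0.59  0.11  2.   -0.09  0.57 -0.8 ]
[-100.23006889   -2.09606605    6.27210036]
[10.8 11.  11.4 11.2 10.7 11.6 11.8 12.4 12.  12.  10.5 12.1] 11.514724894225457
```

```bash
python3 -m jog '[[0,-30,0,0,0,0],[0,-70,0,0,0,0],[0,-110,0,0,0,0],[0,-140,-20,0,0,0],[0,-160,-50,0,0,0],[0,-170,-90,0,0,0],[0,-180,-130,0,0,0],[0,-180,-150,0,0,0]]'
python3 - <<'E'
from h import *
import pickle
info()
s=avg("side",12);t=avg("top",8);pickle.dump((s,t),open("m5.pkl","wb"))
crop(s,190,170,170,120,4,"s14.png");gcrop(s,246,245,32,40,14,"s14b.png",.6);crop(t,240,150,200,150,4,"t14.png")
E
python3 rise.py m5.pkl
```

```text
clock: 18.25
tcp_pos: [0.3699, -0.2416, 0.1914]
orientation: [0.607, -0.377, 0.368, -0.595]
contact_force: [0.2, -1.2, -0.6]
finger_gap: 0.0856
t 18.25 tcp [ 0.3699 -0.2416  0.1914] yaw -63.6 down [-0.02  -0.007 -1.   ] F [ 0.2 -1.2 -0.6] T [ 0.04  0.01 -0.01] gap 0.0856 q [ 0.28  0.19  0.2   2.05 -0.03  0.92 -0.62]
[11.  11.3 11.2 11.3 10.3 11.2 11.3 11.7 11.4 11.4  9.9 11.5] 11.278651231724936
```

View pics/s14.png

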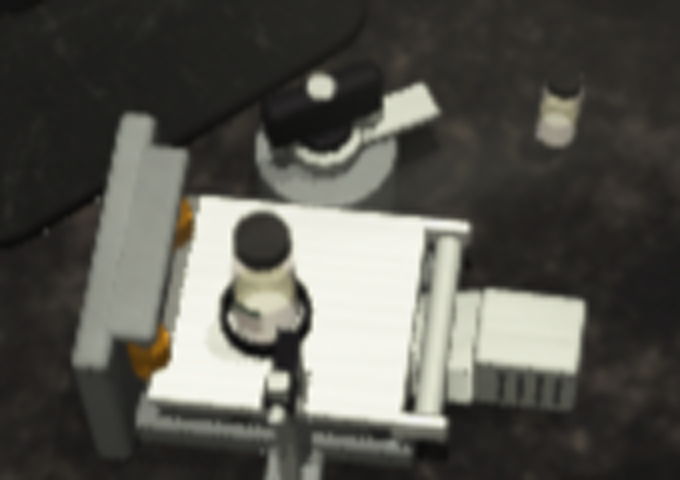

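View pics/s14b.png

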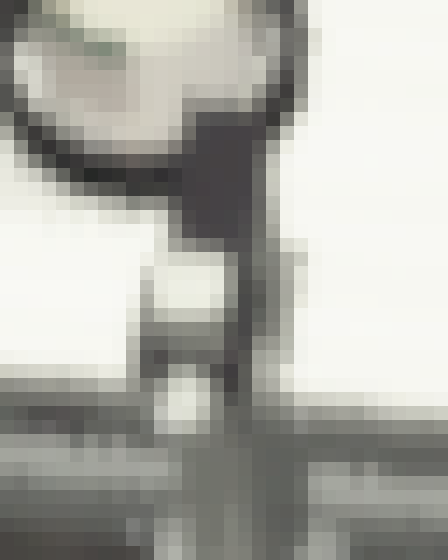

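View pics/t14.png

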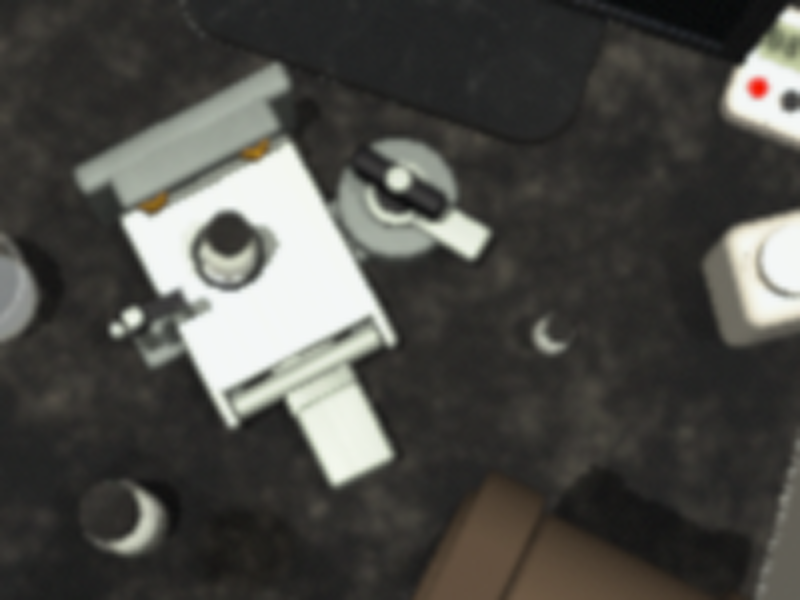

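```bash
cat > rf2.py <<'E'
from rf import *
b,_=pickle.load(open("before.pkl","rb")); m,_=pickle.load(open("mid.pkl","rb"))
x0,y0,W,H=252,260,12,15
ang=np.linspace(0,2*np.pi,40)
def mod(p,bright,white):
    du,dv,L,dark,sig,rc,zc=p
    o=3.4
    uv=proj(b,bx((-11.5,1.5),(66-L/2+o,66+L/2+o),(98,104)))+[du,dv]
    cap=np.concatenate([proj(b,[Fw(-5+rc*np.cos(a),66+o+rc*np.sin(a),z) for a in ang]) for z in(104,zc)])+[du*0+.0,dv]
    cp=cov([uv],x0,y0,W,H,sig=sig); cc=cov([cap],x0,y0,W,H,sig=sig)
    return (white*(1-cp)+dark*cp)*(1-cc)+bright*cc
def fr(p):
    o=[]
    for s,r0,r1,br,wh in((b,263.5,273,p[7],241),(m,262.5,271.5,p[8],241)):
        g=s["f"].mean(2)[y0:y0+H,x0:x0+W]; M=mod(p[:7],br,wh); rows=np.arange(y0,y0+H); rr=(rows>=r0)&(rows<=r1)
        o.append((M-g)[rr][:,1:5].ravel())
        # drop col 256.. keep col 257 only rows<=266
    return np.concatenate(o)
if __name__=="__main__":
    for L in (None,13):
        best=None
        for dv in(-1.2,-.6,0,.6):
            st0=[.4,dv,12,50,.45,5,112,215,190]; lo=[-2,-3,5,20,.2,3,107,150,140]; hi=[2,3,16,90,1.,6.4,118,240,240]
            if L: lo[2]=L-.01;hi[2]=L+.01;st0[2]=L
            r=least_squares(fr,st0,diff_step=.01,bounds=(lo,hi),loss="soft_l1",f_scale=8)
            if best is None or r.cost<best.cost: best=r
        print(L,best.cost.round(0),best.x.round(2)); zm=101-best.x[1]/.2745; print("zm(o=3.4)",zm," zm(o=2.5)",zm-.9*.576/.2745)
    f=fr(best.x).round(0).astype(int); print(f.reshape(-1,4))
E
python3 rf2.py
```

```text
None 665.0 [  0.42  -0.    10.78  52.65   0.32   4.29 115.77 203.57 200.22]
zm(o=3.4) 101.0  zm(o=2.5) 99.11147540983606
13 1913.0 [  0.59  -0.63  13.    56.56   0.4    4.2  117.01 172.62 170.16]
zm(o=3.4) 103.29470138294212  zm(o=2.5) 101.40617679277818
[[  5   1  -2 -24]
 [ -1  -1  -6 -12]
 [ -1   0  -1  -9]
 [ -1   1   4  -4]
 [ -2  -1   7   0]
 [ -3  -1  17   7]
 [ -1  -1  13  13]
 [  0   1   6  -3]
 [  0   1  -1   4]
 [  5  10  15  32]
 [ -1   3  -2 -52]
 [ -2  -2  -5 -30]
 [ -2  -2  -8  -9]
 [ -3  -2  -4  -4]
 [ -4  -3  -2  -4]
 [ -4  -2   2  -3]
 [ -2   0  18   7]
 [ -1   0  15  14]
 [ -3   0  15   7]]
```

```bash
cat > rf3.py <<'E'
import rf2
from rf2 import *
def mk(zh):
    def mod(p,bright,white):
        du,dv,L,dark,sig,rc,zc=p; o=3.4
        uv=proj(b,bx((-11.5,1.5),(66-L/2+o,66+L/2+o),(101-zh,101+zh)))+[du,dv]
        cap=np.concatenate([proj(b,[Fw(-5+rc*np.cos(a),66+o+rc*np.sin(a),z) for a in ang]) for z in(101+zh,zc)])+[0,dv]
        cp=cov([uv],x0,y0,W,H,sig=sig); cc=cov([cap],x0,y0,W,H,sig=sig)
        return (white*(1-cp)+dark*cp)*(1-cc)+bright*cc
    return mod
for zh,L in((6.5,6),(6.5,None),(5,None),(3,None),(1.5,None),(1.5,13)):
    rf2.mod=mk(zh); best=None
    for dv in(-.7,0,.6):
        st0=[.4,dv,L or 9,50,.4,4.5,max(115,101+zh+3),215,190]; lo=[-2,-3,3,20,.2,3,101+zh,150,140]; hi=[2,3,16,90,1.,6.4,122,240,240]
        if L: lo[2]=L-.01;hi[2]=L+.01
        r=least_squares(rf2.fr,st0,diff_step=.01,bounds=(lo,hi),loss="soft_l1",f_scale=8)
        if best is None or r.cost<best.cost: best=r
    print(zh,L,best.cost.round(0),best.x.round(2),"zm3.4 %.1f"%(101-best.x[1]/.2745))
E
python3 rf3.py
```

```text
6.5 6 3183.0 [  0.39   0.77   6.    51.     0.4    4.38 118.84 164.89 170.32] zm3.4 98.2
6.5 None 2240.0 [  0.6    0.46   8.92  50.02   0.35   4.27 115.03 214.93 190.01] zm3.4 99.3
5 None 1465.0 [  0.51   0.38  10.03  51.02   0.32   4.25 115.26 214.57 190.2 ] zm3.4 99.6
3 None 668.0 [  0.43  -0.    10.77  50.64   0.33   4.3  115.86 200.28 198.37] zm3.4 101.0
1.5 None 915.0 [ 3.9000e-01 -2.1000e-01  1.2060e+01  4.3620e+01  4.0000e-01  4.1700e+00
  1.1682e+02  2.0748e+02  2.1503e+02] zm3.4 101.8
1.5 13 987.0 [  0.44  -0.48  13.    47.12   0.39   4.18 121.63 218.51 227.93] zm3.4 102.7
```

Run:
```python
from tc import *
from scipy.ndimage import map_coordinates as mc
s,t=pickle.load(open("m5.pkl","rb"))
for c in(s,t): print(wF(-R.from_rotvec(c["rvec"]).as_matrix().T@c["tvec"]).round(0))
rs=11.26
def cross(p,xs,lvl,up=False):
    i=np.where(p<lvl)[0][0]; return xs[i-1]+(p[i-1]-lvl)/(p[i-1]-p[i])*(xs[i]-xs[i-1])
for nm,c in(("s",s),("t",t)):
    g=c["f"].mean(2)
    for x in(-8,-6,-5,-4,-3):
        ys=np.arange(28,52,.5); uv=proj(c,[Fw(x,y,90.25+rs) for y in ys]); p=mc(g,[uv[:,1],uv[:,0]],order=1)
        print(nm,x,"blade rear raw y %.1f"%cross(p,ys,(p[:6].max()+p.min())/2), p[::4].round(0).astype(int))
    for lab,xs,a in(("y+",(-35,-25,25,35),1),("y-",(-42,-38,-34,30,40),-1)):
        o=[]
        for x in xs:
            ys=np.arange(40,62,.5)*a; uv=proj(c,[Fw(x,y,36+rs) for y in ys]); p=mc(g,[uv[:,1],uv[:,0]],order=1); o.append(round(cross(p,ys,150),1)); 
        print(nm,lab,o,p[::3].round(0).astype(int))
```

```text
[-111.  473.  980.]
[-198.   41. 1213.]
s -8 blade rear raw y 18.1 [ 53  90 117 125 155 138  95  53  31  32  30  29]
s -6 blade rear raw y 41.9 [ 85 110 133 152 157 155 130  67  32  28  28  28]
s -5 blade rear raw y 41.6 [107 130 149 159 161 158 128  69  33  28  28  29]
s -4 blade rear raw y 41.4 [134 153 163 164 165 162 136  75  34  29  28  28]
s -3 blade rear raw y 41.3 [159 173 170 167 167 165 141  79  36  29  29  28]
s y+ [np.float64(52.3), np.float64(52.7), np.float64(52.8), np.float64(52.6)] [243 243 242 241 241 241 239 219 174 111  78  58  53  69 102]
s y- [np.float64(-45.4), np.float64(-45.1), np.float64(-45.2), np.float64(-45.4), np.float64(-45.7)] [236 235 229 196 136  63  46  43  42  40  37  35  34  34  34]
t -8 blade rear raw y 37.2 [240 234 229 225 190 123  78  69  65  62  64  66]
t -6 blade rear raw y 37.5 [243 244 244 237 201 131  78  63  61  59  59  60]
t -5 blade rear raw y 37.5 [240 245 244 239 205 130  78  63  61  60  60  60]
t -4 blade rear raw y 37.4 [239 245 245 238 208 130  77  64  64  61  60  59]
t -3 blade rear raw y 37.5 [234 245 245 238 205 136  83  72  69  68  61  59]
t y+ [np.float64(48.2), np.float64(48.1), np.float64(48.2), np.float64(48.1)] [246 245 244 239 224 175 112  63  40  37  38  40  43  44  45]
t y- [np.float64(-50.7), np.float64(-50.6), np.float64(-50.4), np.float64(-50.6), np.float64(-50.4)] [244 244 244 243 242 232 206 144  90  50  44  44  47  48  49]
```

Run:
```python
from h import *
for n in("side","top"):
    c=bot.capture(n); a=cv2.imread(f"pics/{n}0.png")[:,:,::-1].astype(int)
    for nm,(x,y,w,h) in dict(side=dict(bottle=(335,112,35,55),beaker=(193,290,45,50),flask=(228,340,50,62)),top=dict(bottle=(414,200,40,38),beaker=(216,203,36,36),flask=(194,252,40,38)))[n].items():
        print(n,nm,np.abs(c["img"].astype(int)-a)[y:y+h,x:x+w].mean().round(1))
info(); print(bot.job_done())
```

```text
side bottle 4.4
side beaker 3.4
side flask 3.5
top bottle 2.7
top beaker 2.3
top flask 2.8
t 19.35 tcp [ 0.373  -0.2395  0.1896] yaw -63.5 down [-0.021 -0.005 -1.   ] F [ 0.3 -0.8  1. ] T [0.01 0.01 0.02] gap 0.0853 q [ 0.27  0.19  0.19  2.05 -0.03  0.92 -0.63]
the job is handed in; nothing more can be done
None
```

I handed the job in at 19.35 s. The lock is open and the wedge is in place. The uncertain part is whether the pointer is exactly level with the mark.

**What I did**
- **Lock knob:** I twisted it counter-clockwise until the wrist torque jumped to about 1.5 N m at the stop. The pictures show the dog swung clear of the stage.
- **Wedge:** I slid it thin end first under the front roller, let go of it on the worktop and moved the arm away. The last reading showed no force on the tool. I did not measure flatness separately, but it looked flat and the stage did not sink on release.

**Last checks**
- **Stage rise:** about 11.3 mm from the picture edges, and the wedge's travel gives the same figure. The pointer is therefore near 100.0 mm.
- **Mark height:** the side camera moves only about 0.27 pixel per mm here. Measured against the stage edges the mark came out at about 101.0 mm, and against the pointer blade about 99.5 mm. A rough reading of the clamp screw suggested something higher, about 102 mm. Part of this disagreement comes from the mark plate fitting about 11 mm deep in the pictures instead of the stated 13 mm.
- **Level:** I left the pointer between the first two values, so I expect it to be within about 1 mm of the mark. I could not confirm it more closely.
- **Vial and bystanders:** the vial is upright in its collar on the stage. The bottle, beaker and flask show no change from the first pictures beyond noise.

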